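# Pack miniature bookcases into the display case to air

### The arm

A 6-joint arm with a two-finger parallel gripper is mounted at the origin on the work surface. World frame = base frame: x ahead of the robot, y to its left, z up, the work surface at z = 0. Lengths are in m, angles in degrees, forces in N, time in s.
With the tool pointing down it reaches from about 0.4 to 0.825 m from the base axis. Payload 7 kg.
Tool frame: the origin (TCP) lies on the centre line of the jaws, within the pads' length; the fingertips stand 22 mm ahead of it and the grasp point (between the pads) lies 3 mm ahead of it (ctrl.finger_overhang is the distance from the TCP to the fingertips, in m); z points along the fingers, y is the line along which they close (so a half turn about z gives the same grasp; the last joint's range is limited). The gripper opens to 88 mm and grips with 3 to 60 N. Pads are 19 mm wide; open, the fingers measure 130 mm over their backs; the gripper's body (78 mm by 193 mm) begins 47 mm behind the grasp point.
Start: joints at [-56.832, 20.546, 0.682, 0, -70.136, -16.507], TCP at [0.194, -0.647, 0.249] pointing down, gripper open.
Joint ranges: [-176.03, 176.03], [-82.01, 121.73], [-58.28, 71.71], [-173.87, 95.51], [-174.79, -0.11], [-173.66, 173.66]. Speed limits (degrees/s): [136.94, 136.94, 172.46, 180, 180, 180].

### API

Orientations are given as [roll, pitch, yaw] about the fixed x, y, z axes, in that order (R = Rz(yaw) Ry(pitch) Rx(roll)).
In Python, from plant import ctrl gives the robot as it stands. The module is installed in compiled form; this text tells all that it offers.
- The arm moves only by the shell command python3 -m creep 'ROWS'. ROWS is JSON, a list of rows, each an object with "grip": the closure, from 0 (fully open) to 1 (shut); "delta_pos": the shift along the tool's x, y, z scaled (see below), a list of three; "rotation": the turn, a rotation vector about the tool's x, y, z scaled (see below), a list of three. A call has 1 to 5 rows; each row is the pose to reach, as a shift and turn from the pose commanded when the call began, along the tool's axes at that moment; what a row does not reach only later rows make up. The controller multiplies each number of a shift by 10 cm and each number of a turn by pi/2 rad. A row lasts 1/10 s, in which the tool goes at most 50 mm and 8.59 degrees, less where a joint would pass 70% of its speed; a pose out of reach is approached as far as the arm can. A call with a number of a shift or a turn outside -1 to 1 is refused whole. A call with a gripper value outside its range is refused whole. The fingers move at their own pace and stop on an object; the grip force is fixed at half the most. Time passes only in rows, so rows that repeat a pose let the fingers close. It gives the time, the measured TCP pose, the force, the opening and the grip force at its end, in the units of the state.
- ctrl.get_obs(): the state, without advancing time (a new reading comes with each control period).
- ctrl.snapshot(name): name is "side" or "top" or "wrist"; returns a dict with "color" (384x512x3 uint8, red, green, blue), "intrinsics" (3x3 intrinsics, pixels), "R" (3x3) and "t" (3): a world point X has camera coordinates R X + t. Camera axes: x right, y down, z forward; pixel columns grow to the right and rows downward; lengths in m; the calibration is good to about 2 mm. A picture is of the moment at which its call begins. There is no depth.
- ctrl.close_job(): hands the job in; it is judged then, once.
The state is a dict: "clock": time; "joint_pos": joint angles; "qvel": joint speeds; "tau": joint torques, N m; "tool_pos": TCP position; "orientation": TCP orientation; "force": force on the tool from outside, world axes, zero at the start; "moment": the same for the moment, N m; "opening": finger opening in m; "gripper_force": force on a finger pad.
Only numpy, scipy, OpenCV 4.12 (cv2) and the standard library are available. Lean on these libraries where they do the work, as an engineer would, in place of code of your own. Each camera call takes 0.05 s, during which the arm holds its last target. There are 200 camera calls.

### The job

Fold the display case's lid right back, then stand every miniature bookcase from the drying board upright on the floor of the case, one per cell. With all of them in, fold the lid forward to 45 degrees and leave it there, half open over the case, so that the varnish airs without gathering dust. Leave the house, the chair, the pots and the other things on the bench where they are.

Things in the scene. Friction and masses are not known exactly. Their poses are not given: they have to be found in the camera images.
- case: Fixed wooden display case, 123 mm (its x) by 200 mm (its y); walls 5 mm thick, 24 mm high. Origin at the centre of its underside, z up, its -x side faces the robot to within 13 degrees. Dividers (5 mm, tops at 20 mm) make 2 x 3 open cells, each 54 mm (x) by 60 mm (y) inside; cell centres at x = -0.0295 and +0.0295, y = -0.065, 0, +0.065 in its frame; floor top at z = 0.006
- lid (a joint): Opening angle of the case's dark wooden lid, rad: 0 shut, 0.785 is 45 degrees, 1.571 upright, 2.0 its stop, leaning away from the robot; starts at 0 to 0.3. The lid is a shallow upside-down tray, 123 x 200 x 30 mm, that clears the packed bookcases. The hinge is stiff: the lid stays where it is let go; about 2 to 4 N at the tab moves it
- case_hinge (a point): Middle of the lid's hinge line, on the case's far top rim: x = +0.0615, y = 0, z = 0.024 in the case's frame; axes as the case's, the hinge line along y. Opening lifts the lid's near edge
- lid_tab (a point): Grip point of the brass tab at the middle of the lid's near edge: a bar 14 mm wide (case y), 10 mm thick, 40 mm long; the point is 28 mm out from the edge. At lid angle a it lies from case_hinge by x = -0.151 cos a + 0.014 sin a, y = 0, z = 0.151 sin a + 0.014 cos a. Pinched across the 14 mm with the tool straight down, it can turn between the pads. Axes turn with the lid
- board: Fixed thin cork drying board, 220 x 390 x 3 mm, left of the case; the bookcases stand on it. Origin at the centre of its underside
- bookcase0: Finished low miniature bookcase of pale wood with tiny books, a rigid block 34 mm deep (its x; open book side at -x), 40 mm wide (its y), 44 mm high, 50 to 100 g, heavier at the foot; origin at the centre of its underside, z up. Stands upright on the drying board at the start; four to six of them are present (absent ones read None)
- bookcase1: Finished low miniature bookcase of pale wood with tiny books, a rigid block 34 mm deep (its x; open book side at -x), 40 mm wide (its y), 44 mm high, 50 to 100 g, heavier at the foot; origin at the centre of its underside, z up. Stands upright on the drying board at the start; four to six of them are present (absent ones read None)
- bookcase2: Finished low miniature bookcase of pale wood with tiny books, a rigid block 34 mm deep (its x; open book side at -x), 40 mm wide (its y), 44 mm high, 50 to 100 g, heavier at the foot; origin at the centre of its underside, z up. Stands upright on the drying board at the start; four to six of them are present (absent ones read None)
- bookcase3: Finished low miniature bookcase of pale wood with tiny books, a rigid block 34 mm deep (its x; open book side at -x), 40 mm wide (its y), 44 mm high, 50 to 100 g, heavier at the foot; origin at the centre of its underside, z up. Stands upright on the drying board at the start; four to six of them are present (absent ones read None)
- bookcase4: Finished low miniature bookcase of pale wood with tiny books, a rigid block 34 mm deep (its x; open book side at -x), 40 mm wide (its y), 44 mm high, 50 to 100 g, heavier at the foot; origin at the centre of its underside, z up. Stands upright on the drying board at the start; four to six of them are present (absent ones read None)
- bookcase5: Finished low miniature bookcase of pale wood with tiny books, a rigid block 34 mm deep (its x; open book side at -x), 40 mm wide (its y), 44 mm high, 50 to 100 g, heavier at the foot; origin at the centre of its underside, z up. Stands upright on the drying board at the start; four to six of them are present (absent ones read None)
- house: miniature house, plaster walls and gabled terracotta roof, about 56 mm (x) x 50 mm (y), 57 mm high, among the bookcases on the drying board; origin under its centre, z up. Leave alone
- pot0: small round paint pot, 36 mm across, 42 mm high, among the bookcases on the drying board; origin under its centre. Leave alone
- pot1: the same kind of paint pot, beyond the case's right (-y) side. Leave alone
- glue: white glue bottle, 44 mm across, 120 mm high, to the right of the case; origin under its centre. Leave alone
- brush: flat brush with a wooden handle, about 180 mm long, lying on the table beyond the case. Leave alone
- cup: white cup, 76 mm across, 80 mm high, beyond the drying board. Leave alone
- chair: miniature wooden chair, 36 x 36 mm, 61 mm high, right of the case. Leave alone
Not all that is in view belongs to the job. What is shaped like the bookcase3 but pink is not meant. Leave any black look-alike of the bookcase5 alone.

How it is judged (in metres and radians):
On the way, in this order (a step that is already met when the one before it is completed fails the run):
1. the lid is folded back past upright (value of joint lid above 1.6 rad), for 0.2 s.
2. every bookcase stands upright in a cell while the lid is still folded back (angle between each of bookcase0, bookcase1, bookcase2, bookcase3, bookcase4, bookcase5's own z axis and vertical below 0.15 rad and x of bookcase0 in the frame of case between -0.06 and 0.06 m and y of bookcase0 in the frame of case between -0.1 and 0.1 m and z of bookcase0 in the frame of case between -0.005 and 0.013 m and x of bookcase1 in the frame of case between -0.06 and 0.06 m and y of bookcase1 in the frame of case between -0.1 and 0.1 m and z of bookcase1 in the frame of case between -0.005 and 0.013 m and x of bookcase2 in the frame of case between -0.06 and 0.06 m and y of bookcase2 in the frame of case between -0.1 and 0.1 m and z of bookcase2 in the frame of case between -0.005 and 0.013 m and x of bookcase3 in the frame of case between -0.06 and 0.06 m and y of bookcase3 in the frame of case between -0.1 and 0.1 m and z of bookcase3 in the frame of case between -0.005 and 0.013 m and x of bookcase4 in the frame of case between -0.06 and 0.06 m and y of bookcase4 in the frame of case between -0.1 and 0.1 m and z of bookcase4 in the frame of case between -0.005 and 0.013 m and x of bookcase5 in the frame of case between -0.06 and 0.06 m and y of bookcase5 in the frame of case between -0.1 and 0.1 m and z of bookcase5 in the frame of case between -0.005 and 0.013 m and value of joint lid above 1.2 rad), for 0.2 s.
3. the lid is folded forward to 45 degrees (value of joint lid between 0.645 and 0.925 rad), for 0.2 s.
At the end, for the whole second after the job is handed in: Every bookcase present stands upright (within 0.15 rad) on the case's floor in a cell (its underside less than 7 mm above the floor), one per cell, at rest, and the lid stands open at 45 degrees, within 8 degrees (0.645 to 0.925 rad) (all of step 3 and angle between each of bookcase0, bookcase1, bookcase2, bookcase3, bookcase4, bookcase5's own z axis and vertical below 0.15 rad and x of bookcase0 in the frame of case between -0.06 and 0.06 m and y of bookcase0 in the frame of case between -0.1 and 0.1 m and z of bookcase0 in the frame of case between -0.005 and 0.013 m and x of bookcase1 in the frame of case between -0.06 and 0.06 m and y of bookcase1 in the frame of case between -0.1 and 0.1 m and z of bookcase1 in the frame of case between -0.005 and 0.013 m and x of bookcase2 in the frame of case between -0.06 and 0.06 m and y of bookcase2 in the frame of case between -0.1 and 0.1 m and z of bookcase2 in the frame of case between -0.005 and 0.013 m and x of bookcase3 in the frame of case between -0.06 and 0.06 m and y of bookcase3 in the frame of case between -0.1 and 0.1 m and z of bookcase3 in the frame of case between -0.005 and 0.013 m and x of bookcase4 in the frame of case between -0.06 and 0.06 m and y of bookcase4 in the frame of case between -0.1 and 0.1 m and z of bookcase4 in the frame of case between -0.005 and 0.013 m and x of bookcase5 in the frame of case between -0.06 and 0.06 m and y of bookcase5 in the frame of case between -0.1 and 0.1 m and z of bookcase5 in the frame of case between -0.005 and 0.013 m and linear speed of each of bookcase0, bookcase1, bookcase2, bookcase3, bookcase4, bookcase5 below 0.03 m/s); the robot touches nothing.
It fails at once if a bystander (house, chair, pots, glue, brush, cup) is moved more than 40 mm (distance of any of house, pot0, pot1, glue, brush, cup, chair from where it was at the start of the episode above 0.04 m).
Of bookcase0, bookcase1, bookcase2, bookcase3, bookcase4, bookcase5 only 4 to 6 are there at a start; the rules pass over those that are not, and their reading is None.
At some moment in a run one of bookcase0, bookcase1, bookcase2, bookcase3, bookcase4, bookcase5 may be knocked a few centimetres aside while the robot is not near it.
It also fails if it takes over 210 s, if anything falls off the work surface, if the arm or the gripper's body presses on something with over 40 N, if the wrist force passes 120 N, or if a joint passes its speed limit or range.

## Working session

There is one attempt and no reset: what is moved stays moved. The work goes in short steps, Python scripts to look and compute and a shell command to move; the robot and the scene stay as the last step left them, time stands still between calls to the robot, and variables do not carry over. Pictures are saved under pics/ and viewed, at most 14 in all, crops included, and the job is handed in when it is done.

```bash
mkdir -p pics; python3 - <<'E'
from plant import ctrl
import cv2,numpy as np,pickle
o=ctrl.get_obs();print({k:np.round(v,3).tolist() for k,v in o.items()},ctrl.finger_overhang)
d={}
for n in("top","side"):
    s=ctrl.snapshot(n);d[n]=s;cv2.imwrite(f"pics/{n}0.png",cv2.resize(s["color"][:,:,::-1],(800,600),interpolation=cv2.INTER_CUBIC))
    print(n,s["intrinsics"].round(1).tolist(),s["R"].round(3).tolist(),s["t"].round(3).tolist())
pickle.dump(d,open("s0.pkl","wb"))
E
```

```text
{'clock': 0.0, 'joint_pos': [-56.831, 20.591, 0.636, -0.02, -70.135, -16.508], 'qvel': [0.053, 0.029, -0.054, 0.021, -0.025, -0.014], 'tau': [-0.0, -58.272, 29.305, 6.997, 0.007, -0.0], 'tool_pos': [0.193, -0.646, 0.248], 'orientation': [179.909, -0.007, -163.346], 'force': [0.527, -0.208, 0.261], 'moment': [-0.011, -0.002, -0.002], 'gripper_force': 0.0, 'opening': 0.088} 0.022
top [[421.2, 0.0, 263.7], [0.0, 421.2, 189.9], [0.0, 0.0, 1.0]] [[-0.118, -0.993, 0.001], [-0.97, 0.115, -0.216], [0.214, -0.026, -0.976]] [0.029, 0.526, 0.965]
side [[398.1, 0.0, 250.4], [0.0, 398.1, 185.7], [0.0, 0.0, 1.0]] [[-0.994, -0.111, 0.022], [-0.085, 0.605, -0.792], [0.075, -0.789, -0.61]] [0.53, 0.104, 1.058]
```

View pics/top0.png

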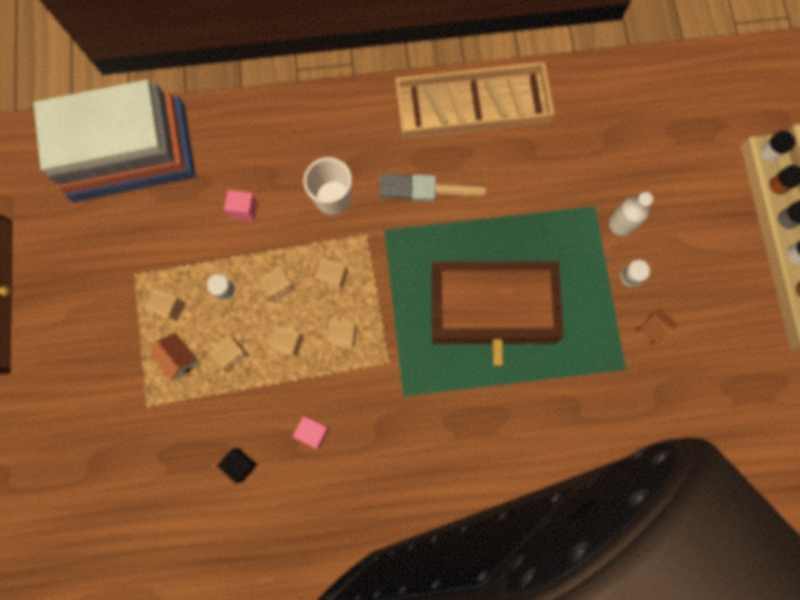

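View pics/side0.png

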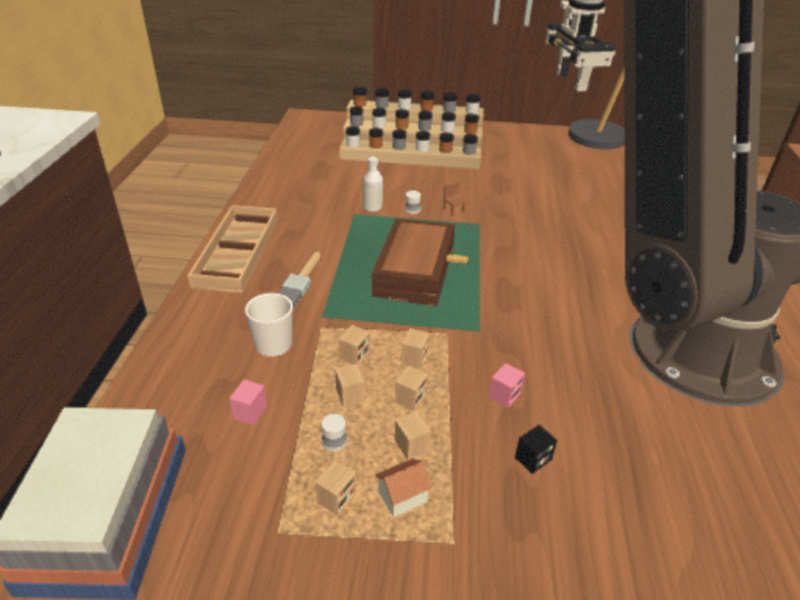

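Candidates (800-px top view): six pale blocks at (165,305), (228,352), (277,282), (285,341), (331,273) and (341,332) match the bookcase description. The pink blocks at (240,204) and (310,432), the black one at (237,465), the house (174,355) and the pot (220,288) are not wanted. Next is one close crop of the board and lid in both views.

```bash
cat > h.py <<'E'
import numpy as np,cv2
from plant import ctrl
def ray(s,u,v):
    K,R,t=s["intrinsics"],s["R"],s["t"]
    return -R.T@t, R.T@np.linalg.solve(K,[u,v,1.])
def plane(s,u,v,z):
    c,d=ray(s,u,v);return c+d*(z-c[2])/d[2]
def tri(s1,p1,s2,p2):
    A=np.zeros((3,3));b=np.zeros(3);L=[]
    for s,p in((s1,p1),(s2,p2)):
        c,d=ray(s,*p);d=d/np.linalg.norm(d);M=np.eye(3)-np.outer(d,d);A+=M;b+=M@c;L.append((c,d))
    X=np.linalg.solve(A,b);return X,[np.linalg.norm(np.cross(X-c,d)) for c,d in L]
def proj(s,X):
    p=s["intrinsics"]@(s["R"]@np.array(X)+s["t"]);return p[:2]/p[2]
E
python3 - <<'E'
import pickle,cv2,numpy as np
d=pickle.load(open("s0.pkl","rb"))
t=d["top"]["color"][:,:,::-1];s=d["side"]["color"][:,:,::-1]
f=lambda im,x0,x1,y0,y1,w,h:cv2.resize(im[y0:y1,x0:x1],(w,h),interpolation=cv2.INTER_CUBIC)
a=f(t,85,245,150,250,480,300)   # x3
b=f(t,270,376,160,240,318,240)  # x3
c=f(s,232,307,132,202,300,280)   # x4
e=f(s,180,300,200,345,360,435) 
im=np.zeros((600,800,3),np.uint8)
im[:300,:480]=a;im[:240,480:798]=b;im[310:590,480:780]=c
im[310:600,0:480]=cv2.resize(s[200:345,180:300],(480,580))[:290]
cv2.imwrite("pics/crop1.png",im)
E
```

```text
(no output)
```

View pics/crop1.png

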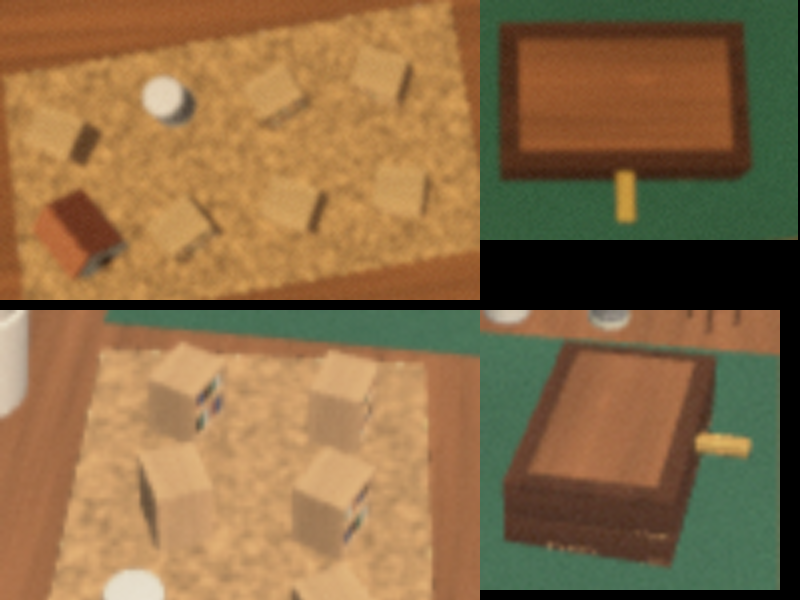

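```bash
python3 - <<'E'
import pickle
from h import *
d=pickle.load(open("s0.pkl","rb"));T,S=d["top"],d["side"]
tp=lambda x,y:((x-480+.5)/3+270-.5,(y+.5)/3+160-.5)
sp=lambda x,y:((x-480+.5)/4+232-.5,(y-310+.5)/4+132-.5)
for n,a,b in [("far+y",(501,23),(506,482)),("far-y",(742,23),(563,345)),("near+y",(502,178),(672,497)),("near-y",(745,178),(716,357)),("tip",(626,221),(750,447)),("root",(626,172),(697,443))]:
    X,e=tri(T,tp(*a),S,sp(*b));print(n,X.round(4),np.round(e,4))
# bookcases: top-face corners in crop
bp=lambda x,y:((x+.5)/3+85-.5,(y+.5)/3+150-.5)
B=dict(A=[(33,107),(88,122),(74,160),(20,148)],B=[(186,198),(212,226),(180,254),(152,228)],C=[(288,64),(303,92),(258,118),(245,91)],D=[(272,176),(320,190),(309,226),(260,211)],E=[(361,46),(410,62),(400,101),(352,82)],F=[(382,162),(428,177),(424,213),(374,202)])
for k,c in B.items():
    P=np.array([plane(T,*bp(*q),.047)[:2] for q in c])
    e=[np.linalg.norm(P[i]-P[i-1]) for i in(1,2,3,0)]
    an=[np.degrees(np.arctan2(*(P[i]-P[i-1])[::-1]))%90 for i in(1,2,3,0)]
    print(k,P.mean(0).round(4),np.round(e,4),np.round(an,0))
print("camT",(-T["R"].T@T["t"]).round(3),"camS",(-S["R"].T@S["t"]).round(3))
E
```

```text
far+y [ 0.5785 -0.0716  0.0541] [0.0008 0.0008]
far-y [ 0.5578 -0.2696  0.0493] [0.0006 0.0006]
near+y [ 0.4554 -0.0566  0.0628] [0.0049 0.0049]
near-y [ 0.4319 -0.2481  0.0614] [0.0039 0.0039]
tip [ 0.4065 -0.1509  0.0463] [0.0003 0.0003]
root [ 0.446  -0.1573  0.0417] [0.0006 0.0006]
A [0.5633 0.3593] [0.0477 0.0328 0.0458 0.0351] [68. 67. 71. 71.]
B [0.4753 0.2594] [0.0318 0.0331 0.0316 0.0355] [38. 36. 42. 37.]
C [0.5782 0.1787] [0.0273 0.0421 0.0256 0.0413] [22. 25. 21. 27.]
D [0.4859 0.172 ] [0.0409 0.0302 0.0417 0.0298] [67. 68. 66. 67.]
E [0.5835 0.0898] [0.0431 0.0339 0.043  0.0314] [65. 70. 61. 71.]
F [0.4853 0.0816] [0.0395 0.0295 0.0414 0.0332] [65. 78. 71. 74.]
camT [ 0.307 -0.007  1.055] camS [0.457 0.83  0.716]
```

```bash
cat > st.py <<'E'
# usage: st.py x y z yaw : shift left (tool axes, units of 10cm) and turn left (tool z, units of 90 deg)
import sys;from h import *
def st(g=None):
    o=ctrl.get_obs();p=np.array(o["tool_pos"]);y=o["orientation"][2]
    print("t%.1f"%o["clock"],p.round(4),np.round(o["orientation"],1),"F",np.round(o["force"],1),"open %.4f gf %.1f"%(o["opening"],o["gripper_force"]))
    if g:
        w=np.array(g[:3])-p;turn=-((g[3]-y+180)%360-180)
        for nm,a in(("now",y),("after turn",g[3])):
            a=np.radians(a);print(nm,np.round([w@[np.cos(a),np.sin(a),0]*10,w@[np.sin(a),-np.cos(a),0]*10,-w[2]*10],3))
        print("turn",round(turn/90,3))
if __name__=="__main__":st([float(v) for v in sys.argv[1:]])
E
python3 -m creep '[{"grip":0,"delta_pos":[-0.3,0.35,0],"rotation":[0,0,0.09]},{"grip":0,"delta_pos":[-0.6,0.7,0],"rotation":[0,0,0.18]},{"grip":0,"delta_pos":[-0.87,1,0],"rotation":[0,0,0.25]},{"grip":0,"delta_pos":[-0.87,1,0],"rotation":[0,0,0.25]}]'
for i in 1; do
python3 -m creep '[{"grip":0,"delta_pos":[-0.16,0.5,0],"rotation":[0,0,0]},{"grip":0,"delta_pos":[-0.33,0.97,0],"rotation":[0,0,0]},{"grip":0,"delta_pos":[-0.33,0.97,0],"rotation":[0,0,0]}]'
done
python3 -m creep '[{"grip":0,"delta_pos":[-0.16,0.5,0],"rotation":[0,0,0]},{"grip":0,"delta_pos":[-0.33,0.97,0],"rotation":[0,0,0]},{"grip":0,"delta_pos":[-0.33,0.97,0],"rotation":[0,0,0]}]'
python3 -m creep '[{"grip":0,"delta_pos":[-0.16,0.5,0],"rotation":[0,0,0]},{"grip":0,"delta_pos":[-0.33,0.97,0],"rotation":[0,0,0]},{"grip":0,"delta_pos":[-0.33,0.97,0],"rotation":[0,0,0]}]'
python3 st.py 0.418 -0.154 0.12 174
python3 - <<'E'
from h import *
s=ctrl.snapshot("wrist");cv2.imwrite("pics/w1.png",s["color"][:,:,::-1]);print(s["R"].round(3).tolist(),s["t"].round(3).tolist(),s["intrinsics"].round(1).tolist())
E
```

```text
clock: 0.5
tool_pos: [0.2494, -0.5224, 0.2489]
orientation: [180.0, 0.0, 174.1]
force: [0.0, -0.8, 0.7]
opening: 0.0878
gripper_force: 0.0
clock: 0.8
tool_pos: [0.2921, -0.4293, 0.2487]
orientation: [180.0, 0.0, 174.4]
force: [0.3, -1.2, 0.9]
opening: 0.0876
gripper_force: 0.0
clock: 1.1
tool_pos: [0.3351, -0.3365, 0.2488]
orientation: [180.0, 0.1, 174.4]
force: [0.4, -0.5, 1.0]
opening: 0.0877
gripper_force: 0.0
clock: 1.4
tool_pos: [0.3781, -0.2435, 0.2488]
orientation: [180.0, 0.1, 174.4]
force: [0.4, -0.3, 1.4]
opening: 0.0878
gripper_force: 0.0
t1.4 [ 0.3781 -0.2435  0.2488] [1.800e+02 1.000e-01 1.744e+02] F [ 0.4 -0.3  1.4] open 0.0878 gf 0.0
now [-0.31   0.929  1.288]
after turn [-0.303  0.932  1.288]
turn 0.005
[[0.096, 0.995, 0.001], [0.96, -0.093, 0.264], [0.263, -0.024, -0.965]] [0.206, -0.42, 0.284] [[302.5, 0.0, 252.8], [0.0, 302.5, 189.6], [0.0, 0.0, 1.0]]
```

View pics/w1.png

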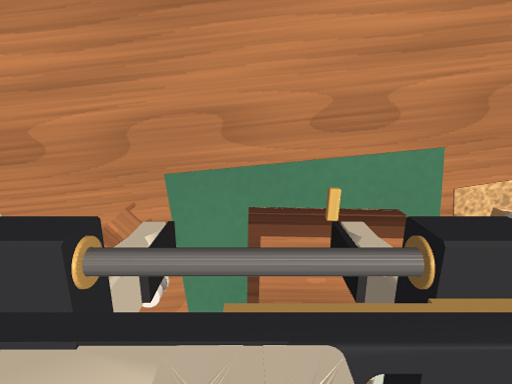

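```bash
python3 - <<'E'
from h import *
s=ctrl.snapshot("wrist")
hsv=cv2.cvtColor(s["color"],cv2.COLOR_RGB2HSV);m=cv2.inRange(hsv,(18,130,140),(35,255,255));m[:,420:]=0;m[240:]=0
P=np.argwhere(m>0);print(len(P),P.min(0),P.max(0))
for u,v in((P[:,1].min(),P[:,0].min()),(P[:,1].max(),P[:,0].min()),(P[:,1].mean(),P[:,0].min()),(P[:,1].mean(),P[:,0].max())):print(u,v,plane(s,u,v,.043).round(4))
E
python3 -m creep '[{"grip":0,"delta_pos":[-0.15,0.46,0.4],"rotation":[0,0,0.005]},{"grip":0,"delta_pos":[-0.303,0.93,0.8],"rotation":[0,0,0.005]},{"grip":0.3,"delta_pos":[-0.303,0.93,0.99],"rotation":[0,0,0.005]},{"grip":0.3,"delta_pos":[-0.303,0.93,0.99],"rotation":[0,0,0.005]}]'
```

```text
390 [188  81] [239 341]
81 188 [ 0.3794 -0.4467  0.043 ]
341 188 [ 0.4087 -0.1442  0.043 ]
306.9769230769231 188 [ 0.4048 -0.1838  0.043 ]
306.9769230769231 239 [ 0.4695 -0.187   0.043 ]
clock: 1.9
tool_pos: [0.4137, -0.1568, 0.1456]
orientation: [-180.0, -0.4, 173.7]
force: [-0.4, 0.2, 0.9]
opening: 0.0768
gripper_force: 0.0
```

```bash
python3 -m creep '[{"grip":0.5,"delta_pos":[-0.05,0.05,0.5],"rotation":[0,0,0]},{"grip":0.6,"delta_pos":[-0.05,0.05,0.7],"rotation":[0,0,0]},{"grip":0.6,"delta_pos":[-0.05,0.05,0.7],"rotation":[0,0,0]}]'; python3 st.py 0.419 -0.152 0.041 174
python3 - <<'E'
from h import *
a=ctrl.snapshot("side")["color"][120:215,220:320];
cv2.imwrite("pics/s1.png",cv2.resize(a[:,:,::-1],(600,570),interpolation=cv2.INTER_CUBIC))
E
```

```text
clock: 2.2
tool_pos: [0.4194, -0.1542, 0.0776]
orientation: [-179.9, -0.3, 173.6]
force: [-0.0, -0.3, -0.0]
opening: 0.0531
gripper_force: 0.0
t2.2 [ 0.4194 -0.1542  0.0776] [-179.9   -0.3  173.6] F [-0.  -0.3 -0. ] open 0.0531 gf 0.0
now [0.007 0.021 0.366]
after turn [0.006 0.021 0.366]
turn -0.004
```

View pics/s1.png

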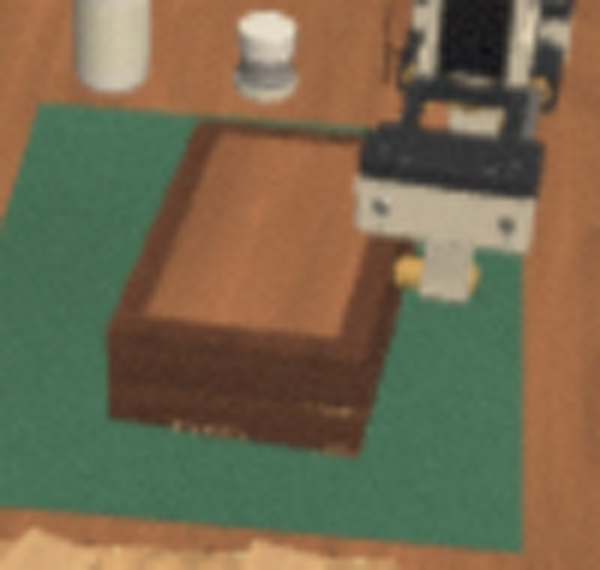

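The side view shows the jaws straddling the brass tab at about (437,275) and clear of the lid. I'll go down and pinch it.

```bash
python3 -m creep '[{"grip":0.6,"delta_pos":[0,0.02,0.18],"rotation":[0,0,0]},{"grip":0.6,"delta_pos":[0,0.02,0.36],"rotation":[0,0,0]},{"grip":0.6,"delta_pos":[0,0.02,0.36],"rotation":[0,0,0]},{"grip":1,"delta_pos":[0,0.02,0.36],"rotation":[0,0,0]},{"grip":1,"delta_pos":[0,0.02,0.36],"rotation":[0,0,0]}]'
python3 -m creep '[{"grip":1,"delta_pos":[0,0,0],"rotation":[0,0,0]},{"grip":1,"delta_pos":[0,0,0],"rotation":[0,0,0]},{"grip":1,"delta_pos":[0,0,0],"rotation":[0,0,0]},{"grip":1,"delta_pos":[0,0,0],"rotation":[0,0,0]}]'
python3 - <<'E'
import numpy as np
f=lambda a:np.array([-.151*np.cos(a)+.014*np.sin(a),.151*np.sin(a)+.014*np.cos(a)])
A=np.arange(0,1.96,.1);
for a in A[1:]:
  d=f(a)-f(a-.1);print(round(a,2),np.round([-d[0]*10,-d[1]*10],3), np.round((f(a)-f(0))*1000,0))
E
```

```text
clock: 2.75
tool_pos: [0.4227, -0.151, 0.0451]
orientation: [180.0, 0.1, 173.7]
force: [-0.5, 0.3, 0.8]
opening: 0.0242
gripper_force: 0.0
clock: 3.15
tool_pos: [0.4222, -0.1525, 0.0448]
orientation: [-179.9, 0.1, 173.8]
force: [1.0, -20.1, 1.2]
opening: 0.0139
gripper_force: 30.0
0.1 [-0.022 -0.15 ] [ 2. 15.]
0.2 [-0.036 -0.147] [ 6. 30.]
0.3 [-0.051 -0.143] [11. 44.]
0.4 [-0.065 -0.137] [17. 58.]
0.5 [-0.078 -0.13 ] [25. 71.]
0.6 [-0.091 -0.121] [34. 83.]
0.7 [-0.102 -0.112] [45. 94.]
0.8 [-0.113 -0.101] [ 56. 104.]
0.9 [-0.123 -0.089] [ 68. 113.]
1.0 [-0.131 -0.076] [ 81. 121.]
1.1 [-0.138 -0.063] [ 95. 127.]
1.2 [-0.143 -0.049] [109. 132.]
1.3 [-0.148 -0.034] [124. 135.]
1.4 [-0.15  -0.019] [139. 137.]
1.5 [-0.152 -0.004] [154. 138.]
1.6 [-0.151  0.011] [169. 137.]
1.7 [-0.149  0.026] [184. 134.]
1.8 [-0.146  0.041] [199. 130.]
1.9 [-0.141  0.055] [213. 124.]
```

```bash
python3 -m creep '[{"grip":1,"delta_pos":[-0.01,-0.01,-0.07],"rotation":[0,0,0]},{"grip":1,"delta_pos":[-0.02,-0.01,-0.15],"rotation":[0,0,0]},{"grip":1,"delta_pos":[-0.04,-0.01,-0.22],"rotation":[0,0,0]},{"grip":1,"delta_pos":[-0.06,-0.01,-0.30],"rotation":[0,0,0]}]'
python3 -m creep '[{"grip":1,"delta_pos":[-0.05,0,-0.14],"rotation":[0,0,0]},{"grip":1,"delta_pos":[-0.11,0,-0.28],"rotation":[0,0,0]},{"grip":1,"delta_pos":[-0.19,0,-0.41],"rotation":[0,0,0]}]'
python3 st.py
```

```text
clock: 3.55
tool_pos: [0.4288, -0.1534, 0.0746]
orientation: [-179.9, 0.2, 173.8]
force: [6.9, -12.8, -8.4]
opening: 0.0133
gripper_force: 30.0
clock: 3.85
tool_pos: [0.4485, -0.1557, 0.116]
orientation: [-179.9, 0.2, 173.8]
force: [10.9, -14.7, -15.6]
opening: 0.0138
gripper_force: 30.0
t3.9 [ 0.4485 -0.1557  0.116 ] [-179.9    0.2  173.8] F [ 10.9 -14.7 -15.6] open 0.0138 gf 30.0
```

```bash
python3 -m creep '[{"grip":1,"delta_pos":[-0.13,-0.01,-0.12],"rotation":[0,0,0]},{"grip":1,"delta_pos":[-0.23,-0.015,-0.22],"rotation":[0,0,0]},{"grip":1,"delta_pos":[-0.35,-0.015,-0.32],"rotation":[0,0,0]},{"grip":1,"delta_pos":[-0.48,-0.015,-0.40],"rotation":[0,0,0]},{"grip":1,"delta_pos":[-0.61,-0.015,-0.47],"rotation":[0,0,0]}]'
python3 -m creep '[{"grip":1,"delta_pos":[-0.14,0,-0.055],"rotation":[0,0,0]},{"grip":1,"delta_pos":[-0.29,0,-0.10],"rotation":[0,0,0]},{"grip":1,"delta_pos":[-0.44,0,-0.125],"rotation":[0,0,0]},{"grip":1,"delta_pos":[-0.59,0,-0.135],"rotation":[0,0,0]}]'
python3 st.py
```

```text
clock: 4.35
tool_pos: [0.5045, -0.1623, 0.1613]
orientation: [180.0, -0.3, 173.7]
force: [-3.0, 0.8, -6.9]
opening: 0.0136
gripper_force: 30.0
clock: 4.75
tool_pos: [0.5638, -0.1691, 0.1755]
orientation: [-180.0, -0.2, 173.7]
force: [-5.8, -0.2, 2.4]
opening: 0.0137
gripper_force: 30.0
t4.8 [ 0.5638 -0.1691  0.1755] [-180.    -0.2  173.7] F [-5.8 -0.2  2.4] open 0.0137 gf 30.0
```

```bash
python3 -m creep '[{"grip":1,"delta_pos":[-0.15,0,0],"rotation":[0,0,0]},{"grip":1,"delta_pos":[-0.30,0,0.02],"rotation":[0,0,0]},{"grip":1,"delta_pos":[-0.45,0,0.055],"rotation":[0,0,0]},{"grip":1,"delta_pos":[-0.60,0,0.105],"rotation":[0,0,0]},{"grip":1,"delta_pos":[-0.60,0,0.105],"rotation":[0,0,0]}]'
python3 -m creep '[{"grip":0.7,"delta_pos":[0,0,0],"rotation":[0,0,0]},{"grip":0.7,"delta_pos":[0,0,0],"rotation":[0,0,0]},{"grip":0.7,"delta_pos":[0,0,0],"rotation":[0,0,0]}]'
python3 -m creep '[{"grip":0.5,"delta_pos":[0,0,-0.4],"rotation":[0,0,0]},{"grip":0.3,"delta_pos":[0,0,-0.8],"rotation":[0,0,0]},{"grip":0.3,"delta_pos":[0.3,0.5,-0.8],"rotation":[0,0,0]},{"grip":0.3,"delta_pos":[0.6,1,-0.8],"rotation":[0,0,0]},{"grip":0.3,"delta_pos":[0.6,1,-0.8],"rotation":[0,0,0]}]'
python3 -m creep '[{"grip":0.3,"delta_pos":[0.3,0.5,0],"rotation":[0,0,0]},{"grip":0.3,"delta_pos":[0.6,1,0],"rotation":[0,0,0]},{"grip":0.3,"delta_pos":[0.6,1,0],"rotation":[0,0,0]}]'
python3 st.py
python3 - <<'E'
from h import *
import pickle
d={n:ctrl.snapshot(n) for n in("top","side")};pickle.dump(d,open("s1.pkl","wb"))
im=np.zeros((600,800,3),np.uint8)
im[:330,:450]=cv2.resize(d["top"]["color"][140:250,260:410,::-1],(450,330),interpolation=cv2.INTER_CUBIC)
im[:,450:]=cv2.resize(d["side"]["color"][80:230,220:307,::-1],(348,600),interpolation=cv2.INTER_CUBIC)[:,:348].copy() if 0 else cv2.copyMakeBorder(cv2.resize(d["side"]["color"][80:230,220:307,::-1],(348,600),interpolation=cv2.INTER_CUBIC),0,0,0,2,0)
cv2.imwrite("pics/c2.png",im)
E
```

```text
clock: 5.25
tool_pos: [0.6267, -0.1763, 0.165]
orientation: [-179.9, 0.1, 173.7]
force: [1.3, -3.5, 2.4]
opening: 0.0137
gripper_force: 30.0
clock: 5.55
tool_pos: [0.6248, -0.1753, 0.1647]
orientation: [180.0, 0.0, 173.7]
force: [0.3, 0.1, 0.1]
opening: 0.0256
gripper_force: 0.0
clock: 6.05
tool_pos: [0.5746, -0.0669, 0.2454]
orientation: [179.9, 0.1, 173.8]
force: [0.4, -0.3, 0.1]
opening: 0.0589
gripper_force: 0.0
clock: 6.35
tool_pos: [0.526, 0.039, 0.245]
orientation: [179.9, 0.0, 173.8]
force: [0.4, -0.2, 1.3]
opening: 0.0612
gripper_force: 0.0
t6.3 [0.526 0.039 0.245] [179.9   0.  173.8] F [ 0.4 -0.2  1.3] open 0.0612 gf 0.0
```

View pics/c2.png

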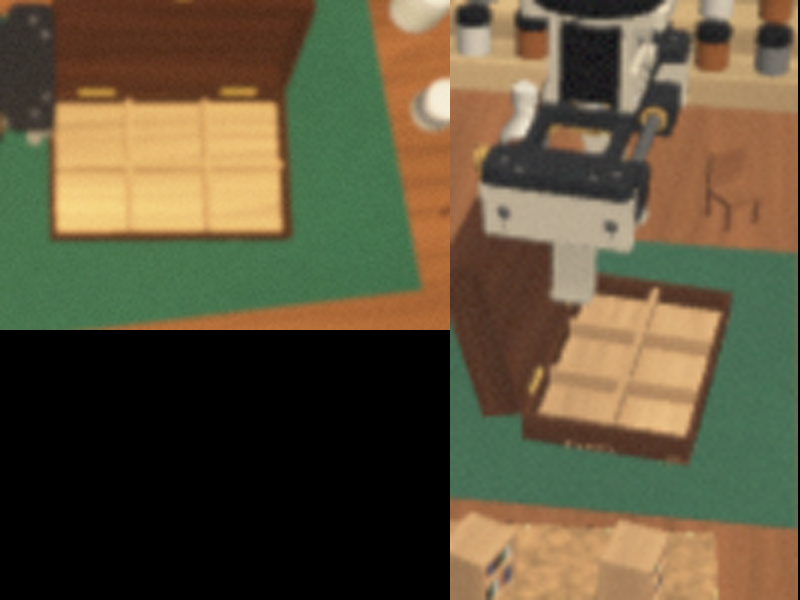

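The lid is folded well back. Case rim corners are at crop (51,238) and (290,238), and the divider crossings at (128,166) and (205,164). Next I compute the case pose and refine the bookcase tops with a colour mask.

```bash
python3 - <<'E'
import pickle
from h import *
d=pickle.load(open("s1.pkl","rb"));T,S=d["top"],d["side"]
tp=lambda x,y:((x+.5)/3+260-.5,(y+.5)/3+140-.5)
sp=lambda x,y:((x-450+.5)/4+220-.5,(y+.5)/4+80-.5)
for n,c,q,z in[("near+y",(-.0615,.1),(51,238),.024),("near-y",(-.0615,-.1),(290,238),.024),("dv+",(0,.0325),(128,166),.02),("dv-",(0,-.0325),(205,164),.02)]:
    X=plane(T,*tp(*q),z);th=np.radians(-6.1);R=np.array([[np.cos(th),-np.sin(th)],[np.sin(th),np.cos(th)]]);print(n,X.round(4),"centre",(X[:2]-R@c).round(4))
for n,c,q,z in[("near+y",(-.0615,.1),(688,462),.0),("far+y",(.0615,.1),(523,435),.0),("near-y",(-.0615,-.1),(730,292),.024),("dv+",(0,.0325),(634,400-12),.02),("dv-",(0,-.0325),(646,335),.02)]:
    X=plane(S,*sp(*q),z);print("S",n,X.round(4),"centre",(X[:2]-R@c).round(4))
d=pickle.load(open("s0.pkl","rb"))["top"]
im=cv2.bilateralFilter(d["color"],7,40,3);lab=cv2.cvtColor(im,cv2.COLOR_RGB2LAB).astype(int);hsv=cv2.cvtColor(im,cv2.COLOR_RGB2HSV)
for n,u,v in[("E",127/1,0)]: pass
for n,X in dict(C=(.578,.179),D=(.486,.172),E=(.5835,.09),F=(.485,.082)).items():
    u,v=proj(d,(*X,.047)).astype(int);print(n,(u,v),hsv[v,u],hsv[v-1,u+1],"cork",hsv[v+16,u-10],hsv[v-17,u+12],hsv[v+17,u+14])
E
```

```text
near+y [ 0.4562 -0.0571  0.024 ] centre [ 0.5068 -0.1631]
near-y [ 0.433  -0.2526  0.024 ] centre [ 0.5048 -0.1597]
dv+ [ 0.5095 -0.1289  0.02  ] centre [ 0.5061 -0.1612]
dv- [ 0.5036 -0.1932  0.02  ] centre [ 0.5071 -0.1608]
S near+y [ 0.4577 -0.0625  0.    ] centre [ 0.5082 -0.1684]
S far+y [ 0.5791 -0.0772  0.    ] centre [ 0.5073 -0.1701]
S near-y [ 0.436  -0.2541  0.024 ] centre [ 0.5077 -0.1612]
S dv+ [ 0.5021 -0.1191  0.02  ] centre [ 0.4986 -0.1514]
S dv- [ 0.4985 -0.1895  0.02  ] centre [ 0.5019 -0.1572]
C (np.int64(175), np.int64(180)) [ 17 140 200] [ 17 140 200] cork [ 16 152 189] [ 16 152 195] [ 16 152 191]
D (np.int64(181), np.int64(216)) [ 17 139 200] [ 17 140 200] cork [ 16 153 187] [ 16 151 193] [ 16 154 186]
E (np.int64(211), np.int64(173)) [ 17 141 199] [ 17 140 199] cork [ 16 152 185] [ 16 153 192] [ 16 152 181]
F (np.int64(218), np.int64(212)) [ 17 140 200] [ 17 140 199] cork [ 16 151 191] [ 16 153 187] [ 16 152 188]
```

```bash
cat > bk.py <<'E'
from h import *
def find(d):
    im=cv2.bilateralFilter(d["color"],7,40,3);hsv=cv2.cvtColor(im,cv2.COLOR_RGB2HSV)
    m=cv2.inRange(hsv,(13,120,188),(21,146,225));m=cv2.morphologyEx(m,cv2.MORPH_OPEN,np.ones((5,5)))
    out=[]
    for c in cv2.findContours(m,cv2.RETR_EXTERNAL,cv2.CHAIN_APPROX_NONE)[0]:
        if not 100<cv2.contourArea(c)<600: continue
        P=np.array([plane(d,*q,.047)[:2] for q in c[:,0].astype(float)])*1000
        (x,y),(w,h),a=cv2.minAreaRect(P.astype(np.float32))
        if w<h:a+=90
        out.append((x/1000,y/1000,max(w,h),min(w,h),(a+90)%180-90))  # a: direction of the long (40 mm) side
    return out
if __name__=="__main__":
    import pickle,sys
    d=pickle.load(open(sys.argv[1],"rb"))["top"] if len(sys.argv)>1 else ctrl.snapshot("top")
    for o in find(d):
        if o[1]>0.03 and o[1]<.45: print("x %.4f y %.4f  %.0fx%.0f mm long-side dir %.0f"%o)
E
python3 bk.py s0.pkl; echo; python3 bk.py s1.pkl
```

```text
x 0.4764 y 0.2649  38x35 mm long-side dir -61
x 0.4857 y 0.1749  39x39 mm long-side dir 67
x 0.4846 y 0.0858  39x39 mm long-side dir -7
x 0.5663 y 0.3613  39x37 mm long-side dir 67
x 0.5796 y 0.1799  39x33 mm long-side dir -69
x 0.5828 y 0.0930  42x38 mm long-side dir -21
```

```bash
python3 - <<'E'
from h import *
s=ctrl.snapshot("wrist");print((-s["R"].T@s["t"]).round(3))
for X in((.485,.083,.047),(.583,.091,.047),(.486,.173,.047)):print(proj(s,X).round(0))
cv2.imwrite("pics/w2.png",s["color"][:,:,::-1])
E
```

```text
[0.457 0.045 0.381]
[290. 130.]
[302. 214.]
[373. 122.]
```

View pics/w2.png

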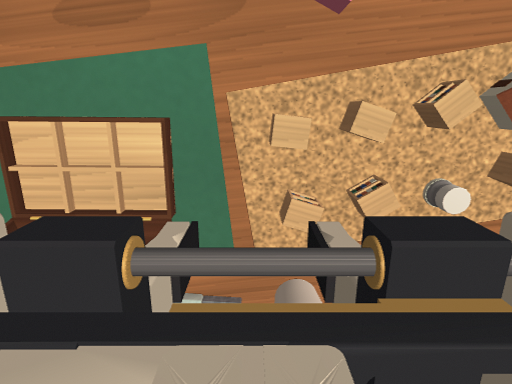

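```bash
python3 - <<'E'
from h import *
im=cv2.imread("pics/w2.png")[60:220,252:512]
cv2.imwrite("pics/w2c.png",cv2.resize(im,(780,480),interpolation=cv2.INTER_CUBIC))
E
```

```text
(no output)
```

View pics/w2c.png

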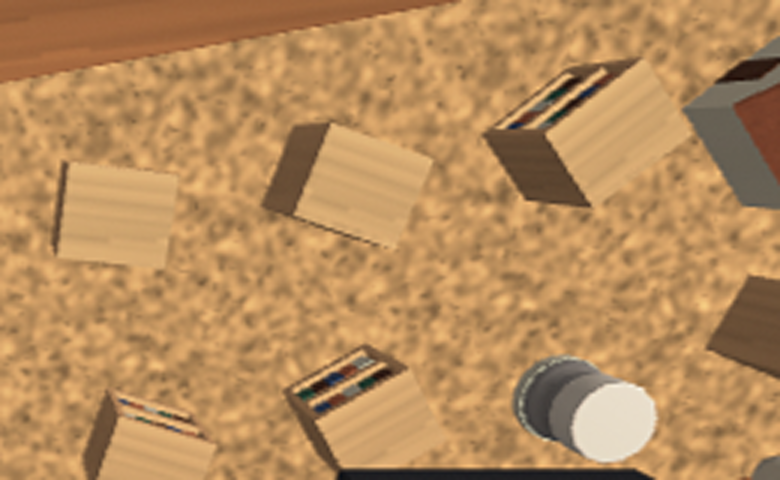

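The wrist crop gives sharp top faces: F (66,162)…(60,254), D (331,123)…(294,215), B (640,58)…(546,132). The house (740,100) and the pot (612,420) are clear of them.

```bash
cat > q.py <<'E'
from h import *
def quad(s,pts,z=.047):
    P=np.array([plane(s,*q,z)[:2] for q in pts])
    e=[np.linalg.norm(P[i]-P[i-1])*1000 for i in(1,2,3,0)]
    # pair of edges -> direction mod 90
    a=[np.degrees(np.arctan2(*(P[i]-P[i-1])[::-1])) for i in(1,2,3,0)]
    return P.mean(0).round(4),np.round(e,0),np.round(a,0)
E
python3 - <<'E'
from q import *
s=ctrl.snapshot("wrist")
f=lambda L:[((x+.5)/3+252-.5,(y+.5)/3+60-.5) for x,y in L]
for k,L in dict(F=[(66,162),(178,174),(163,268),(60,254)],D=[(331,123),(432,158),(396,247),(294,215)],B=[(640,58),(692,118),(591,207),(546,132)]).items():print(k,*quad(s,f(L)))
E
python3 st.py .485 .084 .12 173.7
```

```text
F [0.4876 0.083 ] [40. 34. 38. 33.] [  78.  -13. -104.  171.]
D [0.4868 0.1719] [39. 33. 40. 34.] [  66.  -22. -113.  156.]
B [0.4766 0.2613] [30. 43. 33. 38.] [  42.  -51. -148.  125.]
t6.5 [0.5277 0.0367 0.2449] [180.    0.  173.8] F [ 0.4 -0.6  1. ] open 0.0611 gf 0.0
now [0.475 0.424 1.249]
after turn [0.476 0.424 1.249]
turn 0.001
```

```bash
python3 -m creep '[{"grip":0.3,"delta_pos":[0.22,0.21,0.4],"rotation":[0,0,0.076]},{"grip":0.3,"delta_pos":[0.45,0.42,0.8],"rotation":[0,0,0.076]},{"grip":0.3,"delta_pos":[0.45,0.42,0.95],"rotation":[0,0,0.076]},{"grip":0.3,"delta_pos":[0.45,0.42,0.95],"rotation":[0,0,0.076]},{"grip":0.3,"delta_pos":[0.45,0.42,0.95],"rotation":[0,0,0.076]}]'; python3 st.py .4876 .083 .05 167
```

```text
clock: 7.05
tool_pos: [0.4885, 0.0825, 0.15]
orientation: [-180.0, 0.0, 166.8]
force: [-0.0, 0.2, 0.2]
opening: 0.061
gripper_force: 0.0
t7.0 [0.4885 0.0825 0.15  ] [-180.     0.   166.8] F [-0.   0.2  0.2] open 0.0610 gf 0.0
now [0.01  0.003 1.   ]
after turn [0.01  0.003 1.   ]
turn -0.002
```

```bash
python3 -m creep '[{"grip":0.3,"delta_pos":[0.01,0,0.4],"rotation":[0,0,0]},{"grip":0.3,"delta_pos":[0.01,0,0.8],"rotation":[0,0,0]},{"grip":0.3,"delta_pos":[0.01,0,1],"rotation":[0,0,0]},{"grip":0.3,"delta_pos":[0.01,0,1],"rotation":[0,0,0]},{"grip":1,"delta_pos":[0.01,0,1],"rotation":[0,0,0]}]'
python3 -m creep '[{"grip":1,"delta_pos":[0,0,0],"rotation":[0,0,0]},{"grip":1,"delta_pos":[0,0,0],"rotation":[0,0,0]},{"grip":1,"delta_pos":[0,0,0],"rotation":[0,0,0]},{"grip":1,"delta_pos":[0,0,0],"rotation":[0,0,0]}]'
python3 -m creep '[{"grip":1,"delta_pos":[0,0,-0.3],"rotation":[0,0,0]},{"grip":1,"delta_pos":[0,0,-0.7],"rotation":[0,0,0]},{"grip":1,"delta_pos":[0,0,-1],"rotation":[0,0,0]},{"grip":1,"delta_pos":[0,0,-1],"rotation":[0,0,0]}]'
python3 st.py .5291 -.2303 .054 173.7
```

```text
clock: 7.55
tool_pos: [0.4881, 0.0832, 0.0507]
orientation: [180.0, 0.1, 166.8]
force: [0.1, 0.3, 0.3]
opening: 0.0571
gripper_force: 0.0
clock: 7.95
tool_pos: [0.4877, 0.0838, 0.051]
orientation: [179.9, 0.1, 166.9]
force: [-0.9, -0.8, 6.9]
opening: 0.0394
gripper_force: 30.0
clock: 8.35
tool_pos: [0.489, 0.0845, 0.1544]
orientation: [179.7, 0.4, 166.9]
force: [0.4, 1.1, -0.5]
opening: 0.0397
gripper_force: 30.0
t8.3 [0.489  0.0845 0.1544] [179.7   0.4 166.9] F [ 0.4  1.1 -0.5] open 0.0397 gf 30.0
now [-1.103 -2.975  1.004]
after turn [-0.744 -3.085  1.004]
turn -0.075
```

```bash
python3 -m creep '[{"grip":1,"delta_pos":[-0.12,-0.33,0],"rotation":[0,0,-0.04]},{"grip":1,"delta_pos":[-0.25,-0.66,0],"rotation":[0,0,-0.075]},{"grip":1,"delta_pos":[-0.37,-0.99,0],"rotation":[0,0,-0.075]},{"grip":1,"delta_pos":[-0.37,-0.99,0],"rotation":[0,0,-0.075]}]'
python3 -m creep '[{"grip":1,"delta_pos":[-0.12,-0.5,0],"rotation":[0,0,0]},{"grip":1,"delta_pos":[-0.24,-0.98,0],"rotation":[0,0,0]},{"grip":1,"delta_pos":[-0.24,-0.98,0],"rotation":[0,0,0]}]'
python3 -m creep '[{"grip":1,"delta_pos":[-0.12,-0.5,0],"rotation":[0,0,0]},{"grip":1,"delta_pos":[-0.24,-0.98,0],"rotation":[0,0,0]},{"grip":1,"delta_pos":[-0.24,-0.98,0],"rotation":[0,0,0]},{"grip":1,"delta_pos":[-0.24,-0.98,0],"rotation":[0,0,0]}]'
python3 st.py .5291 -.2303 .054 173.7
```

```text
clock: 8.75
tool_pos: [0.4996, -0.0243, 0.1492]
orientation: [-180.0, -0.0, 173.5]
force: [-1.3, 0.9, -1.6]
opening: 0.04
gripper_force: 30.0
clock: 9.05
tool_pos: [0.513, -0.1254, 0.1491]
orientation: [-180.0, -0.0, 173.4]
force: [0.5, 1.4, -2.1]
opening: 0.0396
gripper_force: 30.0
clock: 9.45
tool_pos: [0.5256, -0.2224, 0.1488]
orientation: [180.0, -0.1, 173.5]
force: [-0.2, 0.4, -1.2]
opening: 0.0397
gripper_force: 30.0
t9.4 [ 0.5256 -0.2224  0.1488] [ 1.800e+02 -1.000e-01  1.735e+02] F [-0.2  0.4 -1.2] open 0.0397 gf 30.0
now [-0.044 -0.074  0.948]
after turn [-0.044 -0.074  0.948]
turn -0.003
```

```bash
python3 -m creep '[{"grip":1,"delta_pos":[-0.044,-0.074,0.3],"rotation":[0,0,0]},{"grip":1,"delta_pos":[-0.044,-0.074,0.6],"rotation":[0,0,0]},{"grip":1,"delta_pos":[-0.044,-0.074,0.8],"rotation":[0,0,0]},{"grip":1,"delta_pos":[-0.044,-0.074,0.94],"rotation":[0,0,0]},{"grip":1,"delta_pos":[-0.044,-0.074,0.94],"rotation":[0,0,0]}]'
python3 st.py .5291 -.2303 .054 173.7
python3 -m creep '[{"grip":0.44,"delta_pos":[0,0,0],"rotation":[0,0,0]},{"grip":0.44,"delta_pos":[0,0,0],"rotation":[0,0,0]},{"grip":0.44,"delta_pos":[0,0,0],"rotation":[0,0,0]}]'
python3 -m creep '[{"grip":0.44,"delta_pos":[0,0,-0.3],"rotation":[0,0,0]},{"grip":0.44,"delta_pos":[0,0,-0.6],"rotation":[0,0,0]},{"grip":0.3,"delta_pos":[0,0,-0.95],"rotation":[0,0,0]}]'
# back to the board, over the far side, to look at C and E
python3 -m creep '[{"grip":0.3,"delta_pos":[-0.25,0.5,0],"rotation":[0,0,0]},{"grip":0.3,"delta_pos":[-0.5,1,0],"rotation":[0,0,0]},{"grip":0.3,"delta_pos":[-0.5,1,0],"rotation":[0,0,0]}]'
python3 st.py .64 .135 .245 173.7
```

```text
clock: 9.95
tool_pos: [0.5291, -0.2279, 0.0543]
orientation: [180.0, -0.1, 173.7]
force: [0.2, 0.0, -1.4]
opening: 0.0398
gripper_force: 30.0
t9.9 [ 0.5291 -0.2279  0.0543] [ 1.800e+02 -1.000e-01  1.737e+02] F [ 0.2  0.  -1.4] open 0.0398 gf 30.0
now [-0.002 -0.024  0.003]
after turn [-0.002 -0.024  0.003]
turn 0.0
clock: 10.25
tool_pos: [0.53, -0.2291, 0.0562]
orientation: [180.0, 0.1, 173.7]
force: [0.3, 0.3, 0.1]
opening: 0.0487
gripper_force: 0.0
clock: 10.55
tool_pos: [0.5291, -0.2293, 0.1514]
orientation: [180.0, -0.1, 173.6]
force: [2.0, 0.4, 1.2]
opening: 0.0529
gripper_force: 0.0
clock: 10.85
tool_pos: [0.5929, -0.1326, 0.1516]
orientation: [180.0, 0.2, 173.7]
force: [-0.2, -0.1, -0.4]
opening: 0.0614
gripper_force: 0.0
t10.8 [ 0.5929 -0.1326  0.1516] [180.    0.2 173.7] F [-0.2 -0.1 -0.4] open 0.0614 gf 0.0
now [-0.176  2.711 -0.934]
after turn [-0.174  2.711 -0.934]
turn 0.0
```

```bash
python3 -m creep '[{"grip":0.3,"delta_pos":[0.1,0,-0.45],"rotation":[0,0,0]},{"grip":0.3,"delta_pos":[0,0.4,-0.93],"rotation":[0,0,0]},{"grip":0.3,"delta_pos":[-0.06,0.9,-0.93],"rotation":[0,0,0]}]'
python3 -m creep '[{"grip":0.3,"delta_pos":[-0.03,0.45,0],"rotation":[0,0,0]},{"grip":0.3,"delta_pos":[-0.06,0.9,0],"rotation":[0,0,0]}]'
python3 -m creep '[{"grip":0.3,"delta_pos":[-0.03,0.45,0],"rotation":[0,0,0]},{"grip":0.3,"delta_pos":[-0.06,0.9,0],"rotation":[0,0,0]},{"grip":0.3,"delta_pos":[-0.06,0.9,0],"rotation":[0,0,0]},{"grip":0.3,"delta_pos":[-0.06,0.9,0],"rotation":[0,0,0]},{"grip":0.3,"delta_pos":[-0.06,0.9,0],"rotation":[0,0,0]}]'
python3 st.py
python3 - <<'E'
from h import *
s=ctrl.snapshot("wrist");print((-s["R"].T@s["t"]).round(3))
im=s["color"][20:230,150:510,::-1];cv2.imwrite("pics/w3.png",cv2.resize(im,None,fx=2.2,fy=2.2,interpolation=cv2.INTER_CUBIC))
import pickle;pickle.dump(s,open("w3.pkl","wb"))
E
```

```text
clock: 11.15
tool_pos: [0.6059, -0.057, 0.2475]
orientation: [180.0, 0.4, 173.5]
force: [2.4, 0.6, 1.2]
opening: 0.0615
gripper_force: 0.0
clock: 11.35
tool_pos: [0.6201, 0.0341, 0.2431]
orientation: [179.9, 0.1, 173.6]
force: [1.0, -0.5, -0.3]
opening: 0.0612
gripper_force: 0.0
clock: 11.85
tool_pos: [0.6356, 0.1207, 0.242]
orientation: [-180.0, -0.0, 173.6]
force: [0.8, -0.2, 0.7]
opening: 0.0615
gripper_force: 0.0
t11.8 [0.6356 0.1207 0.242 ] [-180.    -0.   173.6] F [ 0.8 -0.2  0.7] open 0.0615 gf 0.0
[0.566 0.128 0.378]
```

View pics/w3.png

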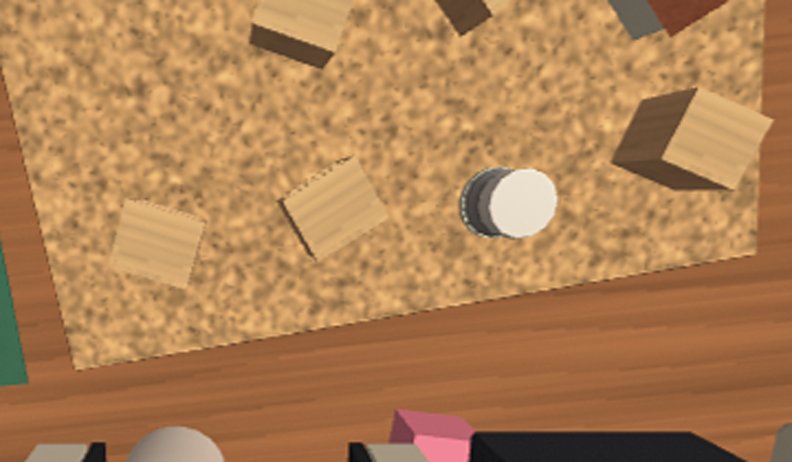

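Top faces here are E (125,198)…(110,266), C (281,203)…(317,262) and A (697,88)…(663,157). The pot at (520,202) and the cup (175,445) stay out of the way.

```bash
python3 - <<'E'
from q import *
import pickle
s=pickle.load(open("w3.pkl","rb"))
f=lambda L:[((x+.5)/2.2+150-.5,(y+.5)/2.2+20-.5) for x,y in L]
for k,L in dict(E=[(125,198),(206,222),(186,290),(110,266)],C=[(281,203),(355,158),(388,214),(317,262)],A=[(697,88),(773,121),(735,190),(663,157)]).items():print(k,*quad(s,f(L)))
E
python3 st.py .583 .09 .15 167
```

```text
E [0.5867 0.0915] [40. 35. 39. 34.] [  67.  -24. -114.  159.]
C [0.5799 0.1794] [40. 31. 41. 34.] [ 114.   27.  -62. -153.]
A [0.5678 0.3602] [41. 33. 40. 32.] [  63.  -27. -118.  155.]
t11.9 [0.6357 0.1203 0.2421] [180.   -0.  173.6] F [-0.3  0.6  0. ] open 0.0613 gf 0.0
now [ 0.49  -0.36   0.921]
after turn [ 0.446 -0.413  0.921]
turn 0.073
```

```bash
python3 -m creep '[{"grip":0.3,"delta_pos":[0.2,-0.15,0.3],"rotation":[0,0,0.08]},{"grip":0.3,"delta_pos":[0.4,-0.3,0.6],"rotation":[0,0,0.16]},{"grip":0.3,"delta_pos":[0.455,-0.34,0.92],"rotation":[0,0,0.19]},{"grip":0.3,"delta_pos":[0.455,-0.34,0.92],"rotation":[0,0,0.19]},{"grip":0.3,"delta_pos":[0.455,-0.34,0.92],"rotation":[0,0,0.19]}]'; python3 st.py .5867 .0915 .05 156.5
```

```text
clock: 12.4
tool_pos: [0.5876, 0.0917, 0.1509]
orientation: [-180.0, 0.0, 156.6]
force: [0.9, 1.6, 1.5]
opening: 0.0612
gripper_force: 0.0
t12.4 [0.5876 0.0917 0.1509] [-180.     0.   156.6] F [0.9 1.6 1.5] open 0.0612 gf 0.0
now [ 0.008 -0.006  1.009]
after turn [ 0.008 -0.006  1.009]
turn 0.001
```

```bash
python3 -m creep '[{"grip":0.3,"delta_pos":[0.01,0,0.4],"rotation":[0,0,0]},{"grip":0.3,"delta_pos":[0.01,0,0.8],"rotation":[0,0,0]},{"grip":0.3,"delta_pos":[0.01,0,1],"rotation":[0,0,0]},{"grip":0.3,"delta_pos":[0.01,0,1],"rotation":[0,0,0]},{"grip":1,"delta_pos":[0.01,0,1],"rotation":[0,0,0]}]'
python3 -m creep '[{"grip":1,"delta_pos":[0,0,0],"rotation":[0,0,0]},{"grip":1,"delta_pos":[0,0,0],"rotation":[0,0,0]},{"grip":1,"delta_pos":[0,0,0],"rotation":[0,0,0]},{"grip":1,"delta_pos":[0,0,0],"rotation":[0,0,0]}]'
python3 -m creep '[{"grip":1,"delta_pos":[0,0,-0.3],"rotation":[0,0,0]},{"grip":1,"delta_pos":[0,0,-0.7],"rotation":[0,0,0]},{"grip":1,"delta_pos":[0,0,-1],"rotation":[0,0,-0.09]},{"grip":1,"delta_pos":[0,0,-1],"rotation":[0,0,-0.18]},{"grip":1,"delta_pos":[0,0,-1],"rotation":[0,0,-0.19]}]'
python3 st.py .5363 -.1657 .054 173.7
```

```text
clock: 12.9
tool_pos: [0.5879, 0.0935, 0.0517]
orientation: [179.9, 0.1, 156.6]
force: [-0.2, 0.8, -0.2]
opening: 0.057
gripper_force: 0.0
clock: 13.3
tool_pos: [0.587, 0.0933, 0.0517]
orientation: [179.9, 0.1, 156.6]
force: [-1.6, -0.5, 7.0]
opening: 0.0394
gripper_force: 30.0
clock: 13.8
tool_pos: [0.5864, 0.0933, 0.1516]
orientation: [179.9, 0.1, 173.8]
force: [-0.4, 0.6, -1.2]
opening: 0.0395
gripper_force: 30.0
t13.8 [0.5864 0.0933 0.1516] [1.799e+02 1.000e-01 1.738e+02] F [-0.4  0.6 -1.2] open 0.0395 gf 30.0
now [ 0.217 -2.629  0.976]
after turn [ 0.214 -2.629  0.976]
turn 0.001
```

```bash
python3 -m creep '[{"grip":1,"delta_pos":[0.21,-0.45,0],"rotation":[0,0,0]},{"grip":1,"delta_pos":[0.215,-0.9,0],"rotation":[0,0,0]},{"grip":1,"delta_pos":[0.215,-0.9,0],"rotation":[0,0,0]}]'
python3 -m creep '[{"grip":1,"delta_pos":[0,-0.45,0],"rotation":[0,0,0]},{"grip":1,"delta_pos":[0,-0.9,0],"rotation":[0,0,0]},{"grip":1,"delta_pos":[0,-0.9,0],"rotation":[0,0,0]}]'
python3 -m creep '[{"grip":1,"delta_pos":[0,-0.42,0],"rotation":[0,0,0]},{"grip":1,"delta_pos":[0,-0.83,0],"rotation":[0,0,0]},{"grip":1,"delta_pos":[0,-0.83,0.4],"rotation":[0,0,0]},{"grip":1,"delta_pos":[0,-0.83,0.6],"rotation":[0,0,0]},{"grip":1,"delta_pos":[0,-0.83,0.6],"rotation":[0,0,0]}]'
python3 st.py .5363 -.1657 .054 173.7
```

```text
clock: 14.1
tool_pos: [0.5523, 0.0023, 0.1492]
orientation: [-179.9, -0.1, 173.2]
force: [0.4, -0.2, -1.0]
opening: 0.0399
gripper_force: 30.0
clock: 14.4
tool_pos: [0.5431, -0.0871, 0.1491]
orientation: [-180.0, -0.1, 173.2]
force: [-0.3, 0.0, -0.5]
opening: 0.0397
gripper_force: 30.0
clock: 14.9
tool_pos: [0.533, -0.166, 0.0865]
orientation: [-180.0, -0.4, 173.4]
force: [-0.4, -0.1, -0.7]
opening: 0.0396
gripper_force: 30.0
t14.9 [ 0.533  -0.166   0.0865] [-180.    -0.4  173.4] F [-0.4 -0.1 -0.7] open 0.0396 gf 30.0
now [-0.033  0.007  0.325]
after turn [-0.033  0.007  0.325]
turn -0.003
```

```bash
python3 -m creep '[{"grip":1,"delta_pos":[-0.033,0,0.16],"rotation":[0,0,0]},{"grip":1,"delta_pos":[-0.033,0,0.31],"rotation":[0,0,0]},{"grip":1,"delta_pos":[-0.033,0,0.31],"rotation":[0,0,0]},{"grip":0.44,"delta_pos":[-0.033,0,0.31],"rotation":[0,0,0]},{"grip":0.44,"delta_pos":[-0.033,0,0.31],"rotation":[0,0,0]}]'
python3 -m creep '[{"grip":0.44,"delta_pos":[0,0,0],"rotation":[0,0,0]},{"grip":0.44,"delta_pos":[0,0,-0.3],"rotation":[0,0,0]},{"grip":0.44,"delta_pos":[0,0,-0.6],"rotation":[0,0,0]},{"grip":0.3,"delta_pos":[0,0,-1],"rotation":[0,0,0]}]'
python3 -m creep '[{"grip":0.3,"delta_pos":[0.2,0.45,0],"rotation":[0,0,0]},{"grip":0.3,"delta_pos":[0.4,0.9,0],"rotation":[0,0,0]}]'
python3 -m creep '[{"grip":0.3,"delta_pos":[0.2,0.45,0],"rotation":[0,0,0]},{"grip":0.3,"delta_pos":[0.4,0.9,0],"rotation":[0,0,0]}]'
python3 -m creep '[{"grip":0.3,"delta_pos":[0,0.45,0],"rotation":[0,0,0]},{"grip":0.3,"delta_pos":[0.06,0.9,0],"rotation":[0,0,0]},{"grip":0.3,"delta_pos":[0.06,0.9,0],"rotation":[0,0,0]}]'
python3 st.py .4868 .1719 .05 156.5
```

```text
clock: 15.4
tool_pos: [0.5397, -0.1662, 0.0602]
orientation: [-180.0, 0.1, 173.6]
force: [-0.1, -0.1, 0.2]
opening: 0.0477
gripper_force: 0.0
clock: 15.8
tool_pos: [0.5379, -0.1663, 0.1596]
orientation: [-180.0, -0.1, 173.6]
force: [0.4, 0.6, 0.5]
opening: 0.0527
gripper_force: 0.0
clock: 16.0
tool_pos: [0.5096, -0.0722, 0.1609]
orientation: [179.9, 0.2, 173.4]
force: [0.7, 2.0, -0.5]
opening: 0.0608
gripper_force: 0.0
clock: 16.2
tool_pos: [0.4787, 0.0228, 0.1599]
orientation: [179.9, 0.1, 173.6]
force: [0.8, 1.1, 0.2]
opening: 0.0612
gripper_force: 0.0
clock: 16.5
tool_pos: [0.484, 0.116, 0.1601]
orientation: [179.9, 0.1, 173.9]
force: [0.6, -0.9, 0.1]
opening: 0.0613
gripper_force: 0.0
t16.5 [0.484  0.116  0.1601] [1.799e+02 1.000e-01 1.739e+02] F [ 0.6 -0.9  0.1] open 0.0613 gf 0.0
now [0.031 0.559 1.101]
after turn [0.197 0.524 1.101]
turn 0.193
```

```bash
python3 -m creep '[{"grip":0.3,"delta_pos":[0.03,0.3,0],"rotation":[0,0,0.09]},{"grip":0.3,"delta_pos":[0.03,0.56,0.05],"rotation":[0,0,0.18]},{"grip":0.3,"delta_pos":[0.03,0.56,0.2],"rotation":[0,0,0.193]},{"grip":0.3,"delta_pos":[0.03,0.56,0.2],"rotation":[0,0,0.193]},{"grip":0.3,"delta_pos":[0.03,0.56,0.2],"rotation":[0,0,0.193]}]'; python3 st.py .4868 .1719 .05 156.5
python3 - <<'E'
from h import *
s=ctrl.snapshot("wrist");
cv2.imwrite("pics/w4.png",s["color"][:,:,::-1])
E
```

```text
clock: 17.0
tool_pos: [0.4864, 0.1669, 0.1393]
orientation: [-180.0, -0.0, 156.3]
force: [-0.1, 0.4, 0.4]
opening: 0.0612
gripper_force: 0.0
t17.0 [0.4864 0.1669 0.1393] [-180.    -0.   156.3] F [-0.1  0.4  0.4] open 0.0612 gf 0.0
now [0.016 0.047 0.893]
after turn [0.016 0.047 0.893]
turn -0.002
```

View pics/w4.png

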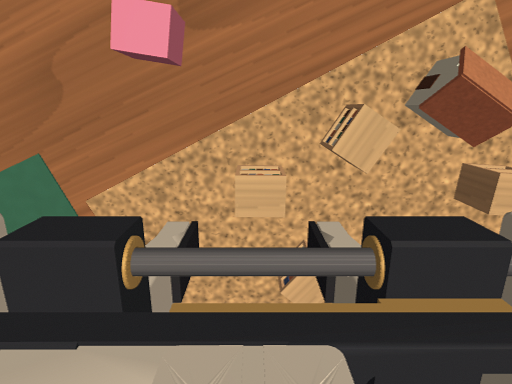

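D is square between the jaws at (261,195), so I'll grasp it.

```bash
python3 -m creep '[{"grip":0.3,"delta_pos":[0.016,0.04,0.4],"rotation":[0,0,0]},{"grip":0.3,"delta_pos":[0.016,0.04,0.8],"rotation":[0,0,0]},{"grip":0.3,"delta_pos":[0.016,0.04,0.89],"rotation":[0,0,0]},{"grip":0.3,"delta_pos":[0.016,0.04,0.89],"rotation":[0,0,0]},{"grip":1,"delta_pos":[0.016,0.04,0.89],"rotation":[0,0,0]}]'
python3 -m creep '[{"grip":1,"delta_pos":[0,0,0],"rotation":[0,0,0]},{"grip":1,"delta_pos":[0,0,0],"rotation":[0,0,0]},{"grip":1,"delta_pos":[0,0,0],"rotation":[0,0,0]},{"grip":1,"delta_pos":[0,0,0],"rotation":[0,0,0]}]'
python3 -m creep '[{"grip":1,"delta_pos":[0,0,-0.3],"rotation":[0,0,0]},{"grip":1,"delta_pos":[0,0,-0.7],"rotation":[0,0,0]},{"grip":1,"delta_pos":[0,0,-1],"rotation":[0,0,-0.09]},{"grip":1,"delta_pos":[0,0,-1],"rotation":[0,0,-0.18]},{"grip":1,"delta_pos":[0,0,-1],"rotation":[0,0,-0.19]}]'
python3 st.py .5435 -.1011 .054 173.7
```

```text
clock: 17.55
tool_pos: [0.4877, 0.1721, 0.0515]
orientation: [179.9, 0.1, 156.3]
force: [1.1, 0.3, 0.2]
opening: 0.0575
gripper_force: 0.0
clock: 17.95
tool_pos: [0.4874, 0.1723, 0.0513]
orientation: [179.9, 0.1, 156.3]
force: [-1.4, -0.4, 8.7]
opening: 0.04
gripper_force: 30.0
clock: 18.45
tool_pos: [0.4869, 0.1721, 0.1513]
orientation: [179.9, 0.1, 173.5]
force: [0.0, -1.0, -1.6]
opening: 0.0398
gripper_force: 30.0
t18.4 [0.4869 0.1721 0.1513] [1.799e+02 1.000e-01 1.735e+02] F [ 0.  -1.  -1.6] open 0.0398 gf 30.0
now [-0.872 -2.65   0.973]
after turn [-0.863 -2.653  0.973]
turn -0.002
```

```bash
python3 -m creep '[{"grip":1,"delta_pos":[-0.14,-0.45,0],"rotation":[0,0,0]},{"grip":1,"delta_pos":[-0.29,-0.9,0],"rotation":[0,0,0]},{"grip":1,"delta_pos":[-0.29,-0.9,0],"rotation":[0,0,0]}]'
python3 -m creep '[{"grip":1,"delta_pos":[-0.14,-0.45,0],"rotation":[0,0,0]},{"grip":1,"delta_pos":[-0.29,-0.9,0],"rotation":[0,0,0]},{"grip":1,"delta_pos":[-0.29,-0.9,0],"rotation":[0,0,0]}]'
python3 -m creep '[{"grip":1,"delta_pos":[-0.14,-0.42,0],"rotation":[0,0,0]},{"grip":1,"delta_pos":[-0.29,-0.85,0],"rotation":[0,0,0]},{"grip":1,"delta_pos":[-0.29,-0.85,0.3],"rotation":[0,0,0]},{"grip":1,"delta_pos":[-0.29,-0.85,0.6],"rotation":[0,0,0]},{"grip":1,"delta_pos":[-0.29,-0.85,0.6],"rotation":[0,0,0]}]'
python3 st.py .5435 -.1011 .054 173.7
```

```text
clock: 18.75
tool_pos: [0.5042, 0.0749, 0.1489]
orientation: [-179.9, -0.1, 172.9]
force: [-0.0, -0.2, -0.5]
opening: 0.0395
gripper_force: 30.0
clock: 19.05
tool_pos: [0.5231, -0.0177, 0.1489]
orientation: [-179.9, -0.1, 172.9]
force: [-0.2, 0.4, -1.2]
opening: 0.04
gripper_force: 30.0
clock: 19.55
tool_pos: [0.5391, -0.1018, 0.0857]
orientation: [-179.9, -0.5, 173.1]
force: [-0.8, 0.2, -1.2]
opening: 0.0397
gripper_force: 30.0
t19.6 [ 0.5391 -0.1018  0.0857] [-179.9   -0.5  173.1] F [-0.8  0.2 -1.2] open 0.0397 gf 30.0
now [-0.043  0.012  0.317]
after turn [-0.043  0.011  0.317]
turn -0.007
```

```bash
python3 -m creep '[{"grip":1,"delta_pos":[-0.02,0,0.18],"rotation":[0,0,0]},{"grip":1,"delta_pos":[-0.02,0,0.35],"rotation":[0,0,0]},{"grip":1,"delta_pos":[-0.02,0,0.35],"rotation":[0,0,0]},{"grip":1,"delta_pos":[-0.02,0,0.35],"rotation":[0,0,0]}]'
python3 -m creep '[{"grip":0.44,"delta_pos":[0,0,0],"rotation":[0,0,0]},{"grip":0.44,"delta_pos":[0,0,0],"rotation":[0,0,0]},{"grip":0.44,"delta_pos":[0,0,-0.3],"rotation":[0,0,0]},{"grip":0.44,"delta_pos":[0,0,-0.6],"rotation":[0,0,0]},{"grip":0.3,"delta_pos":[0,0,-1],"rotation":[0,0,0]}]'
python3 -m creep '[{"grip":0.3,"delta_pos":[0,0.47,0],"rotation":[0,0,0]},{"grip":0.3,"delta_pos":[0,0.94,0],"rotation":[0,0,0]}]'
python3 -m creep '[{"grip":0.3,"delta_pos":[0,0.47,0],"rotation":[0,0,0]},{"grip":0.3,"delta_pos":[0,0.94,0],"rotation":[0,0,0]}]'
python3 -m creep '[{"grip":0.3,"delta_pos":[-0.02,0.4,0],"rotation":[0,0,-0.09]},{"grip":0.3,"delta_pos":[-0.05,0.8,0],"rotation":[0,0,-0.18]},{"grip":0.3,"delta_pos":[-0.05,0.9,0],"rotation":[0,0,-0.27]},{"grip":0.3,"delta_pos":[-0.05,0.9,0],"rotation":[0,0,-0.36]},{"grip":0.3,"delta_pos":[-0.05,0.9,0],"rotation":[0,0,-0.365]}]'
python3 st.py .5799 .1794 .05 -153.5
```

```text
clock: 19.95
tool_pos: [0.5446, -0.1012, 0.0557]
orientation: [-180.0, -0.0, 173.3]
force: [-0.4, 0.7, -0.4]
opening: 0.0397
gripper_force: 30.0
clock: 20.45
tool_pos: [0.5434, -0.1018, 0.1555]
orientation: [-180.0, -0.1, 173.3]
force: [1.1, 0.8, -0.9]
opening: 0.0527
gripper_force: 0.0
clock: 20.65
tool_pos: [0.5561, -0.008, 0.1574]
orientation: [179.9, 0.2, 173.2]
force: [1.0, 0.9, 0.1]
opening: 0.0601
gripper_force: 0.0
clock: 20.85
tool_pos: [0.5662, 0.0867, 0.156]
orientation: [180.0, 0.1, 173.3]
force: [1.6, 0.2, -0.3]
opening: 0.0615
gripper_force: 0.0
clock: 21.35
tool_pos: [0.5814, 0.1744, 0.1553]
orientation: [180.0, 0.0, -153.6]
force: [0.2, -0.5, -0.1]
opening: 0.0613
gripper_force: 0.0
t21.4 [0.5814 0.1744 0.1553] [ 180.     0.  -153.6] F [ 0.2 -0.5 -0.1] open 0.0613 gf 0.0
now [-0.008  0.051  1.053]
after turn [-0.009  0.051  1.053]
turn -0.001
```

```bash
cat > chk.py <<'E'
# chk.py x y dir(long side): V std in patches just inside (wood: low) and outside (cork: high) the four edges
import sys;from h import *
x,y,a=map(float,sys.argv[1:4]);a=np.radians(a);L=np.array([np.cos(a),np.sin(a)]);N=np.array([-L[1],L[0]])
s=ctrl.snapshot("wrist");g=cv2.cvtColor(s["color"],cv2.COLOR_RGB2HSV)
for nm,l,n in(("L+",16,0),("L-",-16,0),("N+",0,13),("N-",0,-13)):
    u,v=proj(s,[*(np.array([x,y])+(l*L+n*N)/1000),.047]).round().astype(int)
    p=g[max(v-3,0):v+4,u-3:u+4];print(nm,(int(u),int(v)),"S",round(float(p[...,1].mean())),"std V",round(float(p[...,2].std()),1))
E
python3 chk.py .5799 .1794 116.5
```

```text
L+ (279, 195) S 120 std V 3.4
L- (240, 195) S 121 std V 3.8
N+ (260, 180) S 120 std V 6.2
N- (259, 209) S 121 std V 3.4
```

```bash
python3 -m creep '[{"grip":0.3,"delta_pos":[0,0.05,0.4],"rotation":[0,0,0]},{"grip":0.3,"delta_pos":[0,0.05,0.8],"rotation":[0,0,0]},{"grip":0.3,"delta_pos":[0,0.05,1],"rotation":[0,0,0]},{"grip":0.3,"delta_pos":[0,0.05,1],"rotation":[0,0,0]},{"grip":1,"delta_pos":[0,0.05,1],"rotation":[0,0,0]}]'
python3 -m creep '[{"grip":1,"delta_pos":[0,0,0],"rotation":[0,0,0]},{"grip":1,"delta_pos":[0,0,0],"rotation":[0,0,0]},{"grip":1,"delta_pos":[0,0,0],"rotation":[0,0,0]},{"grip":1,"delta_pos":[0,0,0],"rotation":[0,0,0]}]'
python3 -m creep '[{"grip":1,"delta_pos":[0,0,-0.3],"rotation":[0,0,0]},{"grip":1,"delta_pos":[0,0,-0.7],"rotation":[0,0,0]},{"grip":1,"delta_pos":[0,0,-1],"rotation":[0,0,0.09]},{"grip":1,"delta_pos":[0,0,-1],"rotation":[0,0,0.18]},{"grip":1,"delta_pos":[0,0,-1],"rotation":[0,0,0.27]}]'
python3 -m creep '[{"grip":1,"delta_pos":[0,0,0],"rotation":[0,0,0.09]},{"grip":1,"delta_pos":[0,0,0],"rotation":[0,0,0.095]},{"grip":1,"delta_pos":[0,0,0],"rotation":[0,0,0.095]}]'
python3 st.py .4705 -.2239 .054 173.7
```

```text
clock: 21.9
tool_pos: [0.5798, 0.178, 0.0556]
orientation: [-180.0, 0.0, -153.9]
force: [1.0, 0.4, 0.8]
opening: 0.0574
gripper_force: 0.0
clock: 22.3
tool_pos: [0.5801, 0.1788, 0.0565]
orientation: [180.0, 0.1, -153.8]
force: [-2.0, 0.8, 6.9]
opening: 0.0398
gripper_force: 30.0
clock: 22.8
tool_pos: [0.5797, 0.1787, 0.1569]
orientation: [179.9, 0.2, -178.4]
force: [0.1, -0.8, -0.8]
opening: 0.0397
gripper_force: 30.0
clock: 23.1
tool_pos: [0.5792, 0.1783, 0.1551]
orientation: [180.0, 0.0, 173.6]
force: [-0.7, -0.1, -0.8]
opening: 0.0394
gripper_force: 30.0
t23.1 [0.5792 0.1783 0.1551] [180.    0.  173.6] F [-0.7 -0.1 -0.8] open 0.0394 gf 30.0
now [ 0.629 -4.118  1.011]
after turn [ 0.64  -4.117  1.011]
turn -0.002
```

```bash
python3 -m creep '[{"grip":1,"delta_pos":[0.15,-0.48,0],"rotation":[0,0,0]},{"grip":1,"delta_pos":[0.3,-0.96,0],"rotation":[0,0,0]}]'
python3 -m creep '[{"grip":1,"delta_pos":[0.15,-0.48,0],"rotation":[0,0,0]},{"grip":1,"delta_pos":[0.33,-0.96,0],"rotation":[0,0,0]}]'
python3 -m creep '[{"grip":1,"delta_pos":[0,-0.48,0],"rotation":[0,0,0]},{"grip":1,"delta_pos":[0,-0.96,0],"rotation":[0,0,0]}]'
python3 -m creep '[{"grip":1,"delta_pos":[0,-0.48,0],"rotation":[0,0,0]},{"grip":1,"delta_pos":[0,-0.96,0],"rotation":[0,0,0]}]'
python3 -m creep '[{"grip":1,"delta_pos":[0,-0.27,0],"rotation":[0,0,0]},{"grip":1,"delta_pos":[0,-0.27,0.3],"rotation":[0,0,0]},{"grip":1,"delta_pos":[0,-0.27,0.55],"rotation":[0,0,0]},{"grip":1,"delta_pos":[0,-0.27,0.55],"rotation":[0,0,0]},{"grip":1,"delta_pos":[0,-0.27,0.55],"rotation":[0,0,0]}]'
python3 st.py .4705 -.2239 .0595 173.7
```

```text
clock: 23.3
tool_pos: [0.5381, 0.0866, 0.1544]
orientation: [-180.0, -0.0, 173.7]
force: [0.7, -0.6, -1.1]
opening: 0.0397
gripper_force: 30.0
clock: 23.5
tool_pos: [0.4946, -0.0047, 0.1549]
orientation: [-180.0, 0.0, 173.6]
force: [1.2, -0.9, -0.0]
opening: 0.0395
gripper_force: 30.0
clock: 23.7
tool_pos: [0.4836, -0.1001, 0.1555]
orientation: [180.0, 0.1, 173.6]
force: [1.5, 0.1, -0.4]
opening: 0.0397
gripper_force: 30.0
clock: 23.9
tool_pos: [0.4728, -0.1957, 0.1554]
orientation: [180.0, 0.1, 173.6]
force: [1.5, -0.2, -0.5]
opening: 0.0392
gripper_force: 30.0
clock: 24.4
tool_pos: [0.4702, -0.2208, 0.1002]
orientation: [-180.0, -0.1, 173.5]
force: [0.3, 1.0, 0.2]
opening: 0.0399
gripper_force: 30.0
t24.4 [ 0.4702 -0.2208  0.1002] [-1.800e+02 -1.000e-01  1.735e+02] F [0.3 1.  0.2] open 0.0399 gf 30.0
now [-0.007 -0.03   0.407]
after turn [-0.006 -0.03   0.407]
turn -0.002
```

```bash
python3 -m creep '[{"grip":1,"delta_pos":[-0.005,-0.03,0.2],"rotation":[0,0,0]},{"grip":1,"delta_pos":[-0.005,-0.03,0.4],"rotation":[0,0,0]},{"grip":1,"delta_pos":[-0.005,-0.03,0.41],"rotation":[0,0,0]},{"grip":1,"delta_pos":[-0.005,-0.03,0.41],"rotation":[0,0,0]}]'
python3 -m creep '[{"grip":0.44,"delta_pos":[0,0,0],"rotation":[0,0,0]},{"grip":0.44,"delta_pos":[0,0,0],"rotation":[0,0,0]},{"grip":0.44,"delta_pos":[0,0,-0.3],"rotation":[0,0,0]},{"grip":0.44,"delta_pos":[0,0,-0.6],"rotation":[0,0,0]},{"grip":0.3,"delta_pos":[0,0,-1],"rotation":[0,0,0]}]'
python3 -m creep '[{"grip":0.3,"delta_pos":[0,0.49,0],"rotation":[0,0,0]},{"grip":0.3,"delta_pos":[0,0.98,0],"rotation":[0,0,0]}]'
python3 -m creep '[{"grip":0.3,"delta_pos":[0,0.49,0],"rotation":[0,0,0]},{"grip":0.3,"delta_pos":[0,0.98,0],"rotation":[0,0,0]}]'
python3 -m creep '[{"grip":0.3,"delta_pos":[0,0.49,0],"rotation":[0,0,0]},{"grip":0.3,"delta_pos":[0,0.98,0],"rotation":[0,0,0]}]'
python3 -m creep '[{"grip":0.3,"delta_pos":[0,0.49,0],"rotation":[0,0,0]},{"grip":0.3,"delta_pos":[-0.3,0.98,0],"rotation":[0,0,0]}]'
python3 -m creep '[{"grip":0.3,"delta_pos":[-0.4,0.2,-0.4],"rotation":[0,0,0]},{"grip":0.3,"delta_pos":[-0.7,0.4,-0.8],"rotation":[0,0,0]},{"grip":0.3,"delta_pos":[-0.7,0.4,-0.9],"rotation":[0,0,0]},{"grip":0.3,"delta_pos":[-0.7,0.4,-0.9],"rotation":[0,0,0]}]'
python3 st.py .5678 .3602 .15 152.5
python3 - <<'E'
from h import *
s=ctrl.snapshot("wrist");print((-s["R"].T@s["t"]).round(3))
im=s["color"][:240,150:510,::-1];cv2.imwrite("pics/w5.png",cv2.resize(im,None,fx=2.2,fy=2.2,interpolation=cv2.INTER_CUBIC))
import pickle;pickle.dump(s,open("w5.pkl","wb"))
E
```

```text
clock: 24.8
tool_pos: [0.4711, -0.2236, 0.06]
orientation: [-180.0, 0.1, 173.5]
force: [0.3, -0.0, -1.0]
opening: 0.0396
gripper_force: 30.0
clock: 25.3
tool_pos: [0.4694, -0.2236, 0.1595]
orientation: [180.0, -0.1, 173.4]
force: [0.9, -0.2, -0.7]
opening: 0.0532
gripper_force: 0.0
clock: 25.5
tool_pos: [0.4823, -0.1263, 0.161]
orientation: [179.9, 0.2, 173.2]
force: [1.3, 0.8, 0.4]
opening: 0.0603
gripper_force: 0.0
clock: 25.7
tool_pos: [0.493, -0.0274, 0.16]
orientation: [180.0, 0.1, 173.3]
force: [2.1, -0.2, -0.6]
opening: 0.0611
gripper_force: 0.0
clock: 25.9
tool_pos: [0.5043, 0.0704, 0.1599]
orientation: [180.0, 0.1, 173.4]
force: [1.6, -0.2, 0.1]
opening: 0.061
gripper_force: 0.0
clock: 26.1
tool_pos: [0.5393, 0.1588, 0.1603]
orientation: [179.9, 0.0, 173.5]
force: [2.2, 0.7, 0.6]
opening: 0.0616
gripper_force: 0.0
clock: 26.5
tool_pos: [0.6175, 0.1892, 0.2525]
orientation: [179.8, 0.3, 173.4]
force: [-0.9, -0.6, -0.4]
opening: 0.0617
gripper_force: 0.0
t26.5 [0.6175 0.1892 0.2525] [179.8   0.3 173.4] F [-0.9 -0.6 -0.4] open 0.0617 gf 0.0
now [0.691 1.642 1.025]
after turn [1.231 1.287 1.025]
turn 0.232
[0.547 0.197 0.388]
```

View pics/w5.png

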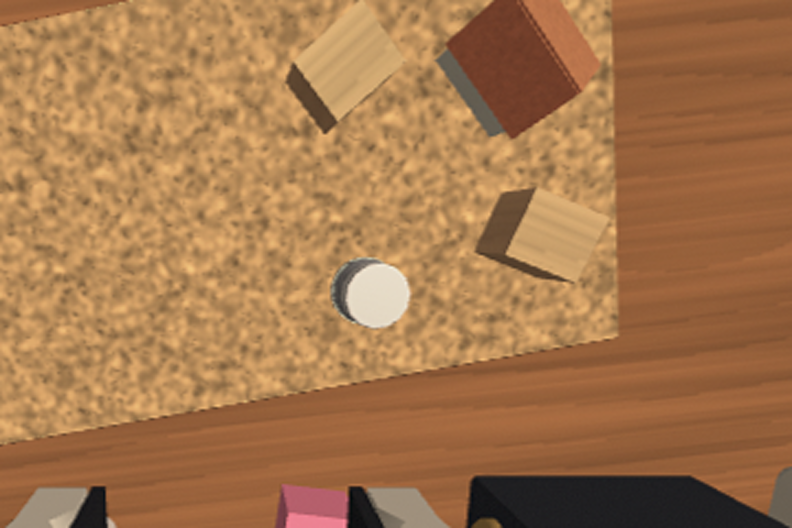

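B's top is at (362,0),(405,58),(338,120),(296,64). A's is at (535,187),(610,222),(573,282),(507,250).

```bash
python3 - <<'E'
from q import *
import pickle
s=pickle.load(open("w5.pkl","rb"))
f=lambda L:[((x+.5)/2.2+150-.5,(y+.5)/2.2-.5) for x,y in L]
for k,L in dict(B=[(362,0),(405,58),(338,120),(296,64)],A=[(535,187),(610,222),(573,282),(507,250)]).items():print(k,*quad(s,f(L)))
print("pot",plane(s,*f([(377,296)])[0],.042).round(3),"house",plane(s,*f([(522,68)])[0],.05).round(3))
E
```

```text
B [0.4778 0.2633] [32. 40. 32. 39.] [  35.  -55. -146.  125.]
A [0.5675 0.3597] [42. 32. 38. 31.] [  61.  -33. -121.  154.]
pot [0.587 0.271 0.042] house [0.49  0.341 0.05 ]
```

```bash
python3 -m creep '[{"grip":0.3,"delta_pos":[0.23,0.4,0.2],"rotation":[0,0,0]},{"grip":0.3,"delta_pos":[0.46,0.8,0.4],"rotation":[0,0,0]}]'
python3 -m creep '[{"grip":0.3,"delta_pos":[0.12,0.4,0.3],"rotation":[0,0,0.09]},{"grip":0.3,"delta_pos":[0.23,0.84,0.6],"rotation":[0,0,0.18]},{"grip":0.3,"delta_pos":[0.23,0.84,0.6],"rotation":[0,0,0.237]},{"grip":0.3,"delta_pos":[0.23,0.84,0.6],"rotation":[0,0,0.237]},{"grip":0.3,"delta_pos":[0.23,0.84,0.6],"rotation":[0,0,0.237]}]'
python3 st.py .5677 .36 .051 152;python3 chk.py .5677 .36 62
```

```text
clock: 26.75
tool_pos: [0.578, 0.2716, 0.2087]
orientation: [180.0, 0.0, 173.2]
force: [0.0, 0.8, -0.3]
opening: 0.061
gripper_force: 0.0
clock: 27.25
tool_pos: [0.5653, 0.3576, 0.1491]
orientation: [-180.0, -0.0, 152.2]
force: [-0.0, -0.4, 1.2]
opening: 0.0615
gripper_force: 0.0
t27.2 [0.5653 0.3576 0.1491] [-180.    -0.   152.2] F [-0.  -0.4  1.2] open 0.0615 gf 0.0
now [-0.01   0.033  0.981]
after turn [-0.01   0.033  0.981]
turn 0.002
L+ (276, 197) S 120 std V 3.3
L- (237, 197) S 120 std V 4.2
N+ (257, 181) S 119 std V 6.2
N- (257, 212) S 120 std V 2.8
```

```bash
python3 -m creep '[{"grip":0.3,"delta_pos":[-0.01,0.033,0.4],"rotation":[0,0,0]},{"grip":0.3,"delta_pos":[-0.01,0.033,0.8],"rotation":[0,0,0]},{"grip":0.3,"delta_pos":[-0.01,0.033,0.96],"rotation":[0,0,0]},{"grip":0.3,"delta_pos":[-0.01,0.033,0.96],"rotation":[0,0,0]},{"grip":1,"delta_pos":[-0.01,0.033,0.96],"rotation":[0,0,0]}]'
python3 -m creep '[{"grip":1,"delta_pos":[0,0,0],"rotation":[0,0,0]},{"grip":1,"delta_pos":[0,0,0],"rotation":[0,0,0]},{"grip":1,"delta_pos":[0,0,0],"rotation":[0,0,0]},{"grip":1,"delta_pos":[0,0,0],"rotation":[0,0,0]}]'
python3 -m creep '[{"grip":1,"delta_pos":[0,0,-0.3],"rotation":[0,0,0]},{"grip":1,"delta_pos":[0,0,-0.7],"rotation":[0,0,0]},{"grip":1,"delta_pos":[0,0,-1],"rotation":[0,0,-0.09]},{"grip":1,"delta_pos":[0,0,-1],"rotation":[0,0,-0.18]},{"grip":1,"delta_pos":[0,0,-1],"rotation":[0,0,-0.238]}]'
python3 st.py .4777 -.1592 .056 173.7
```

```text
clock: 27.8
tool_pos: [0.569, 0.3603, 0.0545]
orientation: [179.9, 0.0, 152.0]
force: [0.3, 0.8, 1.4]
opening: 0.0572
gripper_force: 0.0
clock: 28.2
tool_pos: [0.5687, 0.3611, 0.0549]
orientation: [179.9, 0.1, 152.1]
force: [-1.0, -1.3, 6.7]
opening: 0.0395
gripper_force: 30.0
clock: 28.7
tool_pos: [0.5684, 0.3613, 0.1552]
orientation: [179.8, 0.1, 173.8]
force: [0.5, -0.4, -0.8]
opening: 0.0397
gripper_force: 30.0
t28.7 [0.5684 0.3613 0.1552] [1.798e+02 1.000e-01 1.738e+02] F [ 0.5 -0.4 -0.8] open 0.0397 gf 30.0
now [ 0.337 -5.273  0.992]
after turn [ 0.331 -5.273  0.992]
turn 0.001
```

```bash
python3 -m creep '[{"grip":1,"delta_pos":[0,-0.49,0],"rotation":[0,0,0]},{"grip":1,"delta_pos":[0.1,-0.98,0],"rotation":[0,0,0]}]'
python3 -m creep '[{"grip":1,"delta_pos":[0.1,-0.49,0],"rotation":[0,0,0]},{"grip":1,"delta_pos":[0.23,-0.98,0],"rotation":[0,0,0]}]'
python3 -m creep '[{"grip":1,"delta_pos":[0,-0.49,0],"rotation":[0,0,0]},{"grip":1,"delta_pos":[0,-0.98,0],"rotation":[0,0,0]}]'
python3 -m creep '[{"grip":1,"delta_pos":[0,-0.49,0],"rotation":[0,0,0]},{"grip":1,"delta_pos":[0,-0.98,0],"rotation":[0,0,0]}]'
python3 -m creep '[{"grip":1,"delta_pos":[0,-0.49,0],"rotation":[0,0,0]},{"grip":1,"delta_pos":[0,-0.98,0],"rotation":[0,0,0]}]'
python3 -m creep '[{"grip":1,"delta_pos":[0,-0.37,0],"rotation":[0,0,0]},{"grip":1,"delta_pos":[0,-0.37,0],"rotation":[0,0,0]},{"grip":1,"delta_pos":[0,-0.37,0.2],"rotation":[0,0,0]},{"grip":1,"delta_pos":[0,-0.37,0.3],"rotation":[0,0,0]},{"grip":1,"delta_pos":[0,-0.37,0.3],"rotation":[0,0,0]}]'
python3 st.py .4777 -.1592 .0585 173.7
```

```text
clock: 28.9
tool_pos: [0.5471, 0.2642, 0.1528]
orientation: [180.0, 0.0, 173.5]
force: [-0.4, -0.7, -0.8]
opening: 0.0396
gripper_force: 30.0
clock: 29.1
tool_pos: [0.5124, 0.1688, 0.1533]
orientation: [180.0, 0.0, 173.5]
force: [-0.1, -0.8, -0.1]
opening: 0.0399
gripper_force: 30.0
clock: 29.3
tool_pos: [0.5012, 0.0716, 0.1539]
orientation: [179.9, 0.1, 173.5]
force: [2.3, -0.1, -0.2]
opening: 0.0395
gripper_force: 30.0
clock: 29.5
tool_pos: [0.4903, -0.0259, 0.1539]
orientation: [180.0, 0.1, 173.5]
force: [1.1, -1.3, -0.5]
opening: 0.04
gripper_force: 30.0
clock: 29.7
tool_pos: [0.4792, -0.1233, 0.1539]
orientation: [180.0, 0.1, 173.5]
force: [2.2, -0.9, -0.6]
opening: 0.0395
gripper_force: 30.0
clock: 30.2
tool_pos: [0.4744, -0.158, 0.1219]
orientation: [-180.0, -0.2, 173.5]
force: [-0.0, -0.5, -0.2]
opening: 0.0401
gripper_force: 30.0
t30.2 [ 0.4744 -0.158   0.1219] [-180.    -0.2  173.5] F [-0.  -0.5 -0.2] open 0.0401 gf 30.0
now [-0.034 -0.008  0.634]
after turn [-0.034 -0.008  0.634]
turn -0.003
```

```bash
python3 -m creep '[{"grip":1,"delta_pos":[-0.025,-0.01,0.3],"rotation":[0,0,0]},{"grip":1,"delta_pos":[-0.025,-0.01,0.55],"rotation":[0,0,0]},{"grip":1,"delta_pos":[-0.025,-0.01,0.65],"rotation":[0,0,0]},{"grip":1,"delta_pos":[-0.025,-0.01,0.65],"rotation":[0,0,0]},{"grip":1,"delta_pos":[-0.025,-0.01,0.65],"rotation":[0,0,0]}]'
python3 -m creep '[{"grip":0.44,"delta_pos":[0,0,0],"rotation":[0,0,0]},{"grip":0.44,"delta_pos":[0,0,0],"rotation":[0,0,0]},{"grip":0.44,"delta_pos":[0,0,-0.3],"rotation":[0,0,0]},{"grip":0.44,"delta_pos":[0,0,-0.6],"rotation":[0,0,0]},{"grip":0.3,"delta_pos":[0,0,-1],"rotation":[0,0,0]}]'
python3 -m creep '[{"grip":0.3,"delta_pos":[0,0.48,0],"rotation":[0,0,0]},{"grip":0.3,"delta_pos":[0.1,0.96,0],"rotation":[0,0,0]}]'
python3 -m creep '[{"grip":0.3,"delta_pos":[0.05,0.48,0],"rotation":[0,0,0]},{"grip":0.3,"delta_pos":[0.12,0.96,0],"rotation":[0,0,0]}]'
python3 -m creep '[{"grip":0.3,"delta_pos":[0.05,0.48,0],"rotation":[0,0,0]},{"grip":0.3,"delta_pos":[0.12,0.96,0],"rotation":[0,0,0]}]'
python3 -m creep '[{"grip":0.3,"delta_pos":[0.05,0.48,0],"rotation":[0,0,-0.09]},{"grip":0.3,"delta_pos":[0.1,0.96,0],"rotation":[0,0,-0.18]},{"grip":0.3,"delta_pos":[0.1,0.96,0],"rotation":[0,0,-0.27]},{"grip":0.3,"delta_pos":[0.1,0.96,0],"rotation":[0,0,-0.36]},{"grip":0.3,"delta_pos":[0.1,0.96,0],"rotation":[0,0,-0.45]}]'
python3 st.py .4778 .2627 .12 -145.5
```

```text
clock: 30.7
tool_pos: [0.4783, -0.1593, 0.0588]
orientation: [-180.0, 0.0, 173.5]
force: [0.4, 0.2, -1.3]
opening: 0.0398
gripper_force: 30.0
clock: 31.2
tool_pos: [0.4768, -0.1596, 0.1586]
orientation: [-180.0, -0.1, 173.4]
force: [1.4, 0.6, -1.1]
opening: 0.0531
gripper_force: 0.0
clock: 31.4
tool_pos: [0.4803, -0.0628, 0.1601]
orientation: [179.9, 0.2, 173.2]
force: [0.2, 0.3, -1.1]
opening: 0.0606
gripper_force: 0.0
clock: 31.6
tool_pos: [0.4777, 0.0353, 0.159]
orientation: [180.0, 0.1, 173.4]
force: [2.0, 0.4, 0.6]
opening: 0.061
gripper_force: 0.0
clock: 31.8
tool_pos: [0.4767, 0.1324, 0.159]
orientation: [179.9, 0.1, 173.5]
force: [1.2, 1.0, -0.5]
opening: 0.0609
gripper_force: 0.0
clock: 32.3
tool_pos: [0.4777, 0.2275, 0.1584]
orientation: [180.0, 0.0, -145.7]
force: [0.8, 0.1, 0.5]
opening: 0.0615
gripper_force: 0.0
t32.3 [0.4777 0.2275 0.1584] [ 180.     0.  -145.7] F [0.8 0.1 0.5] open 0.0615 gf 0.0
now [-0.2    0.29   0.384]
after turn [-0.2    0.29   0.384]
turn -0.002
```

```bash
python3 -m creep '[{"grip":0.3,"delta_pos":[-0.2,0.29,0.1],"rotation":[0,0,0]},{"grip":0.3,"delta_pos":[-0.2,0.29,0.2],"rotation":[0,0,0]},{"grip":0.3,"delta_pos":[-0.2,0.29,0.2],"rotation":[0,0,0]},{"grip":0.3,"delta_pos":[-0.2,0.29,0.2],"rotation":[0,0,0]}]'
python3 st.py .4778 .2627 .051 -145.5;python3 chk.py .4778 .2627 125
python3 - <<'E'
from h import *
s=ctrl.snapshot("wrist");cv2.imwrite("pics/w6.png",s["color"][:,:,::-1])
E
```

```text
clock: 32.7
tool_pos: [0.4781, 0.2615, 0.1382]
orientation: [-180.0, -0.0, -146.1]
force: [0.1, -0.1, 0.3]
opening: 0.0609
gripper_force: 0.0
t32.7 [0.4781 0.2615 0.1382] [-180.    -0.  -146.1] F [ 0.1 -0.1  0.3] open 0.0609 gf 0.0
now [-0.004  0.011  0.872]
after turn [-0.005  0.011  0.872]
turn -0.006
L+ (275, 200) S 120 std V 3.5
L- (235, 201) S 120 std V 3.9
N+ (255, 184) S 119 std V 6.0
N- (255, 216) S 121 std V 3.7
```

View pics/w6.png

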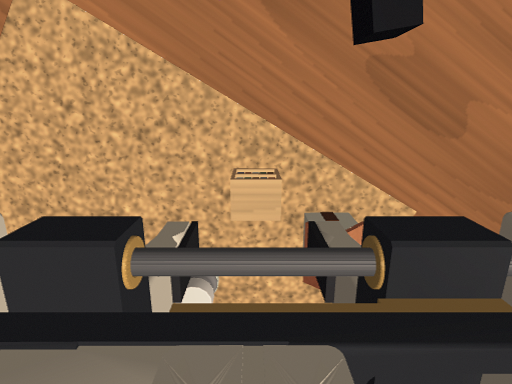

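```bash
python3 - <<'E'
from q import *
import pickle
s=pickle.load(open("w5.pkl","rb"))
f=lambda x,y:((x+.5)/2.2+150-.5,(y+.5)/2.2-.5)
c=np.array([.4778,.2627]);a=np.radians(124.5);L=np.array([np.cos(a),np.sin(a)]);N=np.array([-L[1],L[0]])
for n,q,z in[("base1",(437,60),.003),("base2",(490,135),.003),("eave1",(447,43),.035),("eave2",(515,138),.035)]:
    X=plane(s,*f(*q),z)[:2];print(n,X.round(3),"along L %.0f N %.0f mm"%((X-c)@L*1000,(X-c)@N*1000))
E
```

```text
base1 [0.473 0.317] along L 47 N -27 mm
base2 [0.513 0.344] along L 47 N -75 mm
eave1 [0.473 0.312] along L 43 N -24 mm
eave2 [0.519 0.344] along L 44 N -80 mm
```

B is square between the jaws at (256,195), and the nearest house corner is 14 mm off the finger's path. I'll descend with the jaws slightly narrower.

```bash
python3 -m creep '[{"grip":0.4,"delta_pos":[0,0.01,0.3],"rotation":[0,0,0]},{"grip":0.4,"delta_pos":[0,0.01,0.6],"rotation":[0,0,0]},{"grip":0.4,"delta_pos":[0,0.01,0.86],"rotation":[0,0,0]},{"grip":0.4,"delta_pos":[0,0.01,0.86],"rotation":[0,0,0]},{"grip":1,"delta_pos":[0,0.01,0.86],"rotation":[0,0,0]}]'
python3 -m creep '[{"grip":1,"delta_pos":[0,0,0],"rotation":[0,0,0]},{"grip":1,"delta_pos":[0,0,0],"rotation":[0,0,0]},{"grip":1,"delta_pos":[0,0,0],"rotation":[0,0,0]},{"grip":1,"delta_pos":[0,0,0],"rotation":[0,0,0]}]'
python3 -m creep '[{"grip":1,"delta_pos":[0,0,-0.3],"rotation":[0,0,0]},{"grip":1,"delta_pos":[0,0,-0.7],"rotation":[0,0,0]},{"grip":1,"delta_pos":[0,0,-1],"rotation":[0,0,0.09]},{"grip":1,"delta_pos":[0,0,-1],"rotation":[0,0,0.18]},{"grip":1,"delta_pos":[0,0,-1],"rotation":[0,0,0.27]}]'
python3 -m creep '[{"grip":1,"delta_pos":[0,0,0],"rotation":[0,0,0.09]},{"grip":1,"delta_pos":[0,0,0],"rotation":[0,0,0.176]},{"grip":1,"delta_pos":[0,0,0],"rotation":[0,0,0.176]}]'
python3 st.py .4848 -.0946 .0585 173.7
```

```text
clock: 33.3
tool_pos: [0.4781, 0.2627, 0.0528]
orientation: [-180.0, -0.0, -146.1]
force: [0.4, 0.6, 0.8]
opening: 0.0488
gripper_force: 0.0
clock: 33.7
tool_pos: [0.4786, 0.2636, 0.0538]
orientation: [180.0, 0.2, -146.0]
force: [-0.2, -0.3, 6.7]
opening: 0.0401
gripper_force: 30.0
clock: 34.2
tool_pos: [0.4781, 0.2634, 0.1542]
orientation: [179.9, 0.2, -170.7]
force: [-0.5, -0.6, -1.7]
opening: 0.0398
gripper_force: 30.0
clock: 34.5
tool_pos: [0.4776, 0.2629, 0.1527]
orientation: [180.0, 0.0, 173.7]
force: [-0.3, 0.3, -0.9]
opening: 0.0398
gripper_force: 30.0
t34.5 [0.4776 0.2629 0.1527] [180.    0.  173.7] F [-0.3  0.3 -0.9] open 0.0398 gf 30.0
now [-0.465 -3.545  0.942]
after turn [-0.463 -3.546  0.942]
turn -0.0
```

```bash
python3 -m creep '[{"grip":1,"delta_pos":[-0.06,-0.48,0],"rotation":[0,0,0]},{"grip":1,"delta_pos":[-0.12,-0.96,0],"rotation":[0,0,0]}]'
python3 -m creep '[{"grip":1,"delta_pos":[-0.06,-0.48,0],"rotation":[0,0,0]},{"grip":1,"delta_pos":[-0.12,-0.96,0],"rotation":[0,0,0]}]'
python3 -m creep '[{"grip":1,"delta_pos":[-0.06,-0.48,0],"rotation":[0,0,0]},{"grip":1,"delta_pos":[-0.12,-0.96,0],"rotation":[0,0,0]}]'
python3 -m creep '[{"grip":1,"delta_pos":[-0.05,-0.4,0],"rotation":[0,0,0]},{"grip":1,"delta_pos":[-0.1,-0.67,0],"rotation":[0,0,0]},{"grip":1,"delta_pos":[-0.1,-0.67,0.1],"rotation":[0,0,0]},{"grip":1,"delta_pos":[-0.1,-0.67,0.3],"rotation":[0,0,0]},{"grip":1,"delta_pos":[-0.1,-0.67,0.3],"rotation":[0,0,0]}]'
python3 st.py .4848 -.0946 .0575 173.7
```

```text
clock: 34.7
tool_pos: [0.4791, 0.1659, 0.1522]
orientation: [180.0, 0.0, 174.2]
force: [1.2, -1.0, -0.7]
opening: 0.0395
gripper_force: 30.0
clock: 34.9
tool_pos: [0.4805, 0.0678, 0.1526]
orientation: [180.0, 0.0, 174.1]
force: [1.7, 0.1, 0.9]
opening: 0.0396
gripper_force: 30.0
clock: 35.1
tool_pos: [0.4821, -0.0291, 0.1527]
orientation: [180.0, 0.1, 174.1]
force: [1.5, 0.9, -0.6]
opening: 0.0398
gripper_force: 30.0
clock: 35.6
tool_pos: [0.4834, -0.0951, 0.1202]
orientation: [-180.0, -0.2, 173.9]
force: [-0.6, -0.4, -0.8]
opening: 0.0395
gripper_force: 30.0
t35.6 [ 0.4834 -0.0951  0.1202] [-180.    -0.2  173.9] F [-0.6 -0.4 -0.8] open 0.0395 gf 30.0
now [-0.014  0.007  0.627]
after turn [-0.014  0.007  0.627]
turn 0.002
```

```bash
python3 -m creep '[{"grip":1,"delta_pos":[-0.01,0,0.3],"rotation":[0,0,0]},{"grip":1,"delta_pos":[-0.01,0,0.55],"rotation":[0,0,0]},{"grip":1,"delta_pos":[-0.01,0,0.64],"rotation":[0,0,0]},{"grip":1,"delta_pos":[-0.01,0,0.64],"rotation":[0,0,0]},{"grip":1,"delta_pos":[-0.01,0,0.64],"rotation":[0,0,0]}]'
python3 -m creep '[{"grip":0.44,"delta_pos":[0,0,0],"rotation":[0,0,0]},{"grip":0.44,"delta_pos":[0,0,0],"rotation":[0,0,0]},{"grip":0.44,"delta_pos":[0,0,-0.3],"rotation":[0,0,0]},{"grip":0.44,"delta_pos":[0,0,-0.6],"rotation":[0,0,0]},{"grip":0.4,"delta_pos":[0,0,-1],"rotation":[0,0,0]}]'
python3 -m creep '[{"grip":0.4,"delta_pos":[0,0,-0.4],"rotation":[0,0,0]},{"grip":0.4,"delta_pos":[0,0.4,-0.9],"rotation":[0,0,0]},{"grip":0.4,"delta_pos":[0,0.9,-0.9],"rotation":[0,0,0]},{"grip":0.4,"delta_pos":[0,1,-0.9],"rotation":[0,0,0]},{"grip":0.4,"delta_pos":[0,1,-0.9],"rotation":[0,0,0]}]'
python3 st.py
python3 - <<'E'
from h import *
import pickle
d={n:ctrl.snapshot(n) for n in("top","side")};pickle.dump(d,open("s2.pkl","wb"))
im=np.zeros((600,800,3),np.uint8)
im[:330,:450]=cv2.resize(d["top"]["color"][140:250,260:410,::-1],(450,330),interpolation=cv2.INTER_CUBIC)
im[:,450:798]=cv2.resize(d["side"]["color"][80:230,220:307,::-1],(348,600),interpolation=cv2.INTER_CUBIC)
w=ctrl.snapshot("wrist");pickle.dump(w,open("w7.pkl","wb"));im[332:582,:449]=cv2.resize(w["color"][60:228,0:300,::-1],(449,250))
cv2.imwrite("pics/c3.png",im)
E
```

```text
clock: 36.1
tool_pos: [0.4868, -0.0947, 0.0589]
orientation: [180.0, 0.0, 173.9]
force: [-0.6, 0.1, -0.0]
opening: 0.0397
gripper_force: 30.0
clock: 36.6
tool_pos: [0.4852, -0.0952, 0.1588]
orientation: [-180.0, -0.1, 173.8]
force: [0.8, -1.3, -0.7]
opening: 0.0515
gripper_force: 0.0
clock: 37.1
tool_pos: [0.4975, 0.0065, 0.2496]
orientation: [179.9, 0.1, 174.0]
force: [-0.6, -0.3, 0.2]
opening: 0.0524
gripper_force: 0.0
t37.1 [0.4975 0.0065 0.2496] [1.799e+02 1.000e-01 1.740e+02] F [-0.6 -0.3  0.2] open 0.0524 gf 0.0
```

View pics/c3.png

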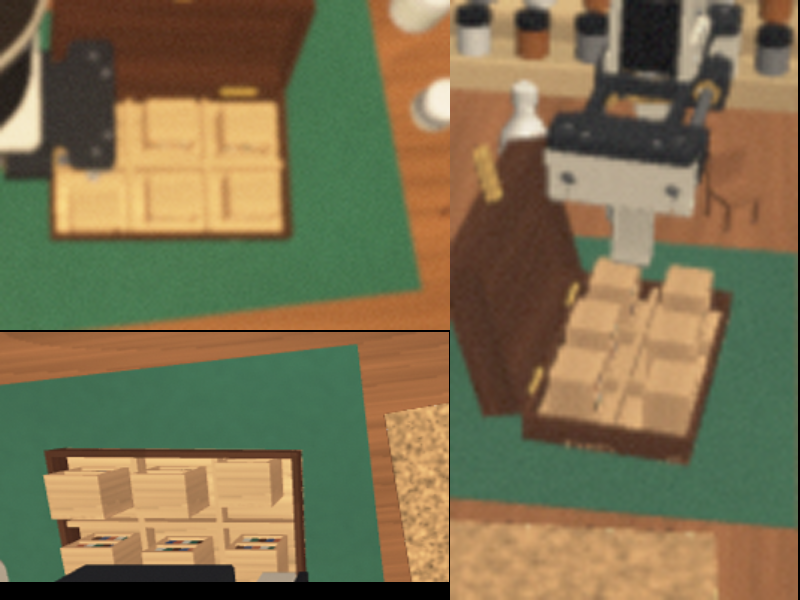

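All six bookcases stand upright, one per cell. The tab is visible at (488,173) in the side crop, where I left it. Now I return to the tab.

```bash
python3 -m creep '[{"grip":0.44,"delta_pos":[-0.36,-0.42,0],"rotation":[0,0,0]},{"grip":0.44,"delta_pos":[-0.73,-0.84,0],"rotation":[0,0,0]},{"grip":0.44,"delta_pos":[-0.73,-0.84,0],"rotation":[0,0,0]}]'
python3 -m creep '[{"grip":0.5,"delta_pos":[-0.36,-0.42,0],"rotation":[0,0,0]},{"grip":0.5,"delta_pos":[-0.73,-0.84,0],"rotation":[0,0,0]},{"grip":0.5,"delta_pos":[-0.73,-0.84,0.2],"rotation":[0,0,0]},{"grip":0.5,"delta_pos":[-0.73,-0.84,0.2],"rotation":[0,0,0]},{"grip":0.5,"delta_pos":[-0.73,-0.84,0.2],"rotation":[0,0,0]}]'
python3 st.py .625 -.1755 .1647 173.7
```

```text
clock: 37.55
tool_pos: [0.5618, -0.0911, 0.2473]
orientation: [-179.9, -0.1, 173.6]
force: [-0.5, -0.7, -0.7]
opening: 0.0492
gripper_force: 0.0
clock: 38.05
tool_pos: [0.623, -0.1794, 0.2273]
orientation: [-180.0, -0.1, 173.7]
force: [0.0, -0.4, 1.0]
opening: 0.0435
gripper_force: 0.0
t38.0 [ 0.623  -0.1794  0.2273] [-1.800e+02 -1.000e-01  1.737e+02] F [ 0.  -0.4  1. ] open 0.0435 gf 0.0
now [-0.016  0.041  0.626]
after turn [-0.016  0.041  0.626]
turn -0.0
```

```bash
python3 -m creep '[{"grip":0.5,"delta_pos":[-0.01,0.035,0.2],"rotation":[0,0,0]},{"grip":0.5,"delta_pos":[-0.01,0.035,0.4],"rotation":[0,0,0]},{"grip":0.5,"delta_pos":[-0.01,0.035,0.61],"rotation":[0,0,0]},{"grip":0.5,"delta_pos":[-0.01,0.035,0.61],"rotation":[0,0,0]},{"grip":0.5,"delta_pos":[-0.01,0.035,0.61],"rotation":[0,0,0]}]'
python3 -m creep '[{"grip":1,"delta_pos":[0,0,0],"rotation":[0,0,0]},{"grip":1,"delta_pos":[0,0,0],"rotation":[0,0,0]},{"grip":1,"delta_pos":[0,0,0],"rotation":[0,0,0]},{"grip":1,"delta_pos":[0,0,0],"rotation":[0,0,0]},{"grip":1,"delta_pos":[0,0,0],"rotation":[0,0,0]}]'
python3 st.py .625 -.1755 .1647 173.7
```

```text
clock: 38.55
tool_pos: [0.6254, -0.1747, 0.1686]
orientation: [-180.0, 0.1, 173.9]
force: [1.2, 0.2, -0.4]
opening: 0.0435
gripper_force: 0.0
clock: 39.05
tool_pos: [0.6253, -0.1761, 0.1676]
orientation: [-179.9, 0.0, 173.8]
force: [-1.8, -4.2, 2.1]
opening: 0.0138
gripper_force: 30.0
t39.0 [ 0.6253 -0.1761  0.1676] [-179.9    0.   173.8] F [-1.8 -4.2  2.1] open 0.0138 gf 30.0
now [0.004 0.006 0.029]
after turn [0.004 0.006 0.029]
turn 0.001
```

```bash
python3 -m creep '[{"grip":1,"delta_pos":[0.144,0,-0.049],"rotation":[0,0,0]},{"grip":1,"delta_pos":[0.29,0,-0.085],"rotation":[0,0,0]},{"grip":1,"delta_pos":[0.44,0,-0.105],"rotation":[0,0,0]},{"grip":1,"delta_pos":[0.59,0,-0.11],"rotation":[0,0,0]},{"grip":1,"delta_pos":[0.74,0,-0.10],"rotation":[0,0,0]}]'
python3 -m creep '[{"grip":1,"delta_pos":[0.15,0,0.025],"rotation":[0,0,0]},{"grip":1,"delta_pos":[0.3,0,0.065],"rotation":[0,0,0]},{"grip":1,"delta_pos":[0.44,0,0.12],"rotation":[0,0,0]},{"grip":1,"delta_pos":[0.57,0,0.187],"rotation":[0,0,0]},{"grip":1,"delta_pos":[0.57,0,0.187],"rotation":[0,0,0]}]'
cat > ang.py <<'E'
from h import *
o=ctrl.get_obs();p=np.array(o["tool_pos"])-[0,0,.003]
t=np.radians(-6.3);h=np.array([.507,-.1625])+.0615*np.array([np.cos(t),np.sin(t)])
x=(p[:2]-h)@[np.cos(t),np.sin(t)];z=p[2]-.024
print("lid angle %.3f radius %.4f"%(np.arctan2(z,-x)-np.arctan2(.014,.151),np.hypot(x,z)))
E
python3 ang.py
```

```text
clock: 39.55
tool_pos: [0.5529, -0.1678, 0.1777]
orientation: [-180.0, 0.2, 173.8]
force: [5.7, -5.0, -5.6]
opening: 0.0136
gripper_force: 30.0
clock: 40.05
tool_pos: [0.4946, -0.1612, 0.1591]
orientation: [-180.0, 0.1, 173.8]
force: [-2.0, -1.8, 2.8]
opening: 0.0139
gripper_force: 30.0
lid angle 0.968 radius 0.1514
```

```bash
python3 -m creep '[{"grip":1,"delta_pos":[0.08,0,0.05],"rotation":[0,0,0]},{"grip":1,"delta_pos":[0.16,0,0.105],"rotation":[0,0,0]},{"grip":1,"delta_pos":[0.228,0,0.157],"rotation":[0,0,0]},{"grip":1,"delta_pos":[0.228,0,0.157],"rotation":[0,0,0]},{"grip":1,"delta_pos":[0.228,0,0.157],"rotation":[0,0,0]}]'
python3 ang.py
python3 -m creep '[{"grip":0.7,"delta_pos":[0,0,0],"rotation":[0,0,0]},{"grip":0.7,"delta_pos":[0,0,0],"rotation":[0,0,0]},{"grip":0.7,"delta_pos":[0,0,0],"rotation":[0,0,0]}]'
python3 -m creep '[{"grip":0.6,"delta_pos":[0,0,-0.2],"rotation":[0,0,0]},{"grip":0.5,"delta_pos":[0,0,-0.4],"rotation":[0,0,0]},{"grip":0.5,"delta_pos":[0.1,0,-0.9],"rotation":[0,0,0]},{"grip":0.5,"delta_pos":[0.1,0.4,-0.9],"rotation":[0,0,0]},{"grip":0.5,"delta_pos":[0.1,0.8,-0.9],"rotation":[0,0,0]}]'
python3 -m creep '[{"grip":0.5,"delta_pos":[0,0.4,0],"rotation":[0,0,0]},{"grip":0.5,"delta_pos":[0,0.9,0],"rotation":[0,0,0]},{"grip":0.5,"delta_pos":[0,0.9,0],"rotation":[0,0,0]},{"grip":0.5,"delta_pos":[0,0.9,0],"rotation":[0,0,0]}]'
python3 - <<'E'
from h import *
import pickle
d={n:ctrl.snapshot(n) for n in("top","side")};pickle.dump(d,open("s3.pkl","wb"))
im=np.zeros((600,800,3),np.uint8)
im[:330,:450]=cv2.resize(d["top"]["color"][140:250,260:410,::-1],(450,330),interpolation=cv2.INTER_CUBIC)
im[:,450:798]=cv2.resize(d["side"]["color"][80:230,220:307,::-1],(348,600),interpolation=cv2.INTER_CUBIC)
cv2.imwrite("pics/c4.png",im)
E
```

```text
clock: 40.55
tool_pos: [0.4723, -0.1586, 0.143]
orientation: [-180.0, -0.1, 173.8]
force: [-4.1, -0.1, 6.4]
opening: 0.0138
gripper_force: 30.0
lid angle 0.785 radius 0.1508
clock: 40.85
tool_pos: [0.4725, -0.1584, 0.1424]
orientation: [180.0, -0.0, 173.8]
force: [-0.6, -0.8, -0.1]
opening: 0.0255
gripper_force: 0.0
clock: 41.35
tool_pos: [0.4717, -0.0774, 0.2343]
orientation: [179.9, 0.2, 173.6]
force: [0.3, -0.5, -1.7]
opening: 0.0437
gripper_force: 0.0
clock: 41.75
tool_pos: [0.4808, 0.0129, 0.2325]
orientation: [-180.0, -0.0, 174.0]
force: [-0.2, -1.3, 0.2]
opening: 0.044
gripper_force: 0.0
```

View pics/c4.png

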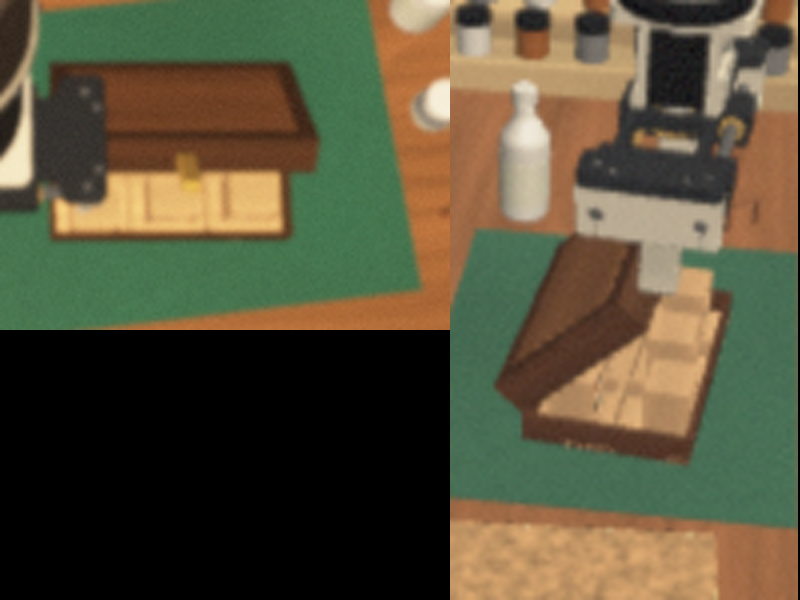

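The lid stands at about 45° with its tab free (188,170), the bookcases are in place and the robot is clear, so I'm handing in.

```bash
python3 -c "
from plant import ctrl
print(ctrl.close_job())"
```

```text
the job is handed in; nothing more can be done
None
```

I folded the lid back, stood all six bookcases upright in the case (one per cell), brought the lid forward to about 45° (measured 0.785 rad), and handed the job in; no verdict came back.

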